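Fit the divider comb into the axle rack

ROBOT

A 6-joint arm with a two-finger parallel gripper is mounted at the origin on a cart in front of the work surface, level with it; the furniture and walls round the work are solid. World frame = base frame: x ahead of the robot, y to its left, z up, the work surface at z = 0. Lengths are in m, angles in rad, forces in N, time in s.
With the tool pointing down it reaches from about 0.35 to 0.725 m from the base axis. Payload 6 kg.
Tool frame: the origin (TCP) lies on the mounting face of the last link; the fingertips stand 173 mm ahead of it and the grasp point (between the pads) lies 155 mm ahead of it (pinch_z is the distance from the TCP to the grasp point, in m); x points along the fingers, y is the direction in which the jaws open and shut, and the axes are right-handed (so a half turn about x gives the same grasp; the last joint's range is limited). The gripper opens to 85 mm and grips with 20 to 120 N. Pads are 22 mm wide; open, the fingers measure 114 mm over their backs; the gripper's body (76 mm by 85 mm) begins 54 mm behind the grasp point. The pads swing forward as they close: fully open they stand 13 mm farther back than shut.
Start: joints at [1.615, 0.04, 0.085, 0, -1.615, -0.334], TCP at [0.171, 0.575, 0.405] pointing down, gripper open.
Joint ranges: [-2.56, 2.56], [-1.29, 2.01], [-1.08, 1.49], [-3.29, 1.98], [-2.81, -0.18], [-2.99, 2.99]. Speed limits (rad/s): [2.57, 2.57, 3.01, 3.14, 3.14, 3.14].

INTERFACE

Orientations are given as a unit quaternion [x, y, z, w].
In Python, from bench import get_obs, camera, close_job, pinch_z gives the robot as it stands.
- The arm moves only by the tool carry_out, never from a script. Its argument "deltas" is one flat list of numbers, 7 for each row, row after row: the closure, from 0 (fully open) to 1 (shut), then the shift along the tool's x, y, z in mm, then the turn, a rotation vector about the tool's x, y, z in rad. A call has exactly 5 rows; each row is the pose to reach, as a shift and turn from the pose measured when the call began, along the tool's axes at that moment; what a row does not reach only later rows make up. A row lasts 1/10 s, in which the tool goes at most 50 mm and 8.59 degrees, less where a joint would pass 70% of its speed; a pose out of reach is approached as far as the arm can. A call with a gripper value outside its range is refused whole. The fingers move at their own pace and stop on an object; "squeeze" is the grip in N (left out, the last holds). Time passes only in rows, so rows that repeat a pose let the fingers close, or fill a call up. It gives the time, the measured TCP pose, the force and the opening at its end, in the units of the state.
- get_obs(): the state, without advancing time (a new reading comes with each control period).
- camera(name): name is "side" or "top"; returns a dict with "pixels" (400x640x3 uint8, red, green, blue), "vfov" (degrees; the focal length in pixels is half the picture's height over the tangent of half this angle, whatever the lens; pixels are square), "cx", "cy" (the principal point, pixels), "R" (3x3) and "t" (3): a world point X has camera coordinates R X + t. Camera axes: x right, y down, z forward; pixel columns grow to the right and rows downward; lengths in m; the calibration is good to about 2 mm. A picture is of the moment at which its call begins. There is no depth.
- close_job(): hands the job in, once; it reports no verdict.
The state is a dict: "clock": time; "joints": joint angles; "qvel": joint speeds; "joint_torque": joint torques, N m; "tcp_pos": TCP position; "tool_rot": TCP orientation; "wrist_force": force on the tool from outside, world axes, zero at the start; "wrist_torque": the same for the moment, N m; "grip_width": finger opening in m.
Only numpy, scipy, OpenCV 4.12 (cv2) and the standard library are available. Lean on these libraries where they do the work, as an engineer would, in place of code of your own. Each camera call takes 0.05 s, during which the arm holds its last target.

TASK

Fit the toothed divider comb into the slotted axle rack. Lift the comb out of its storage stand by its two ends, stand it upright on its teeth on the open bench and let go; then take it again across its broad faces and lower it, still held, between the rack's tall cheeks so that every tooth enters its own slot and it sits fully home and upright. Leave the loose wheel, the tape measure and the screwdriver where they are.

Things in the scene. Friction and masses are not known exactly. Their poses are not given: they have to be found in the camera images.
- comb_center (a point): Centre of the grey plastic divider comb, half-way up: 30 mm over its tooth tips. 22 mm thick (x) x 56 mm long (y) x 60 mm high (z, up): a solid body 44 mm high over 5 teeth pointing down, 16 mm long, 6 mm wide along y, 20 mm along x, round tips, at y = -24, -12, 0, 12, 24 mm. Same either way round. 0.08 to 0.17 kg. Starts standing on the stand's foot; stands freely on a flat bench.
- stand_foot (a point): Fixed plywood storage stand; the point is on top of its 62 x 86 mm foot, 12 mm above the bench, near under the stored comb's middle (within 6 mm). z up, y along the stored comb's length, x towards the back board. A lip 7 mm high stands in front at x = -18 mm. Both ends (+-y) of the comb are open.
- board_top (a point): Middle of the top edge of the stand's back board: 82 mm above the bench, 86 mm long along y, 10 mm thick. Its inner face is about 9 mm behind the stored comb and it rises 10 mm above the comb's top, so no finger fits behind the comb. Axes as the stand's.
- rack_seat (a point): Fixed aluminium axle rack; centre of the slotted block's top, 26 mm above the bench. z up, y along the row of 5 slots, x across. Slots at y = -24, -12, 0, 12, 24 mm: 8.6 mm wide along y, 25 mm along x, 18 mm deep; block 40 mm wide in x. Home: the comb's body rests on the block, comb_center 14 mm above this point (30 mm as the tips reach the slot mouths), comb's y along this y, either way round.
- cheek_top (a point): Middle of the top of the rack's cheek at its +y end, 82 mm above the bench; a like one stands at the -y end. Each is 10 mm thick, 42 mm wide in x; inner faces at y = +-36 mm from the rack's middle, tops 12 mm above the seated comb's top. A comb held by its ends does not fit between them with the fingers; the +-x sides are open. Axes as the rack's.
- wheel_mid (a point): Bystander: loose black caster wheel lying flat, 68 mm across, 17 mm high; the point is its centre.
- tape_mid (a point): Bystander: yellow pocket tape measure standing on edge, 34 x 79 x 58 mm; the point is its middle.
- driver_mid (a point): Bystander: screwdriver with a green handle, lying, 215 x 28 mm; the point is its middle.
- open_spot (a point): Point on the top of the darker side bench (same height, z = 0), in the middle of an open patch about 100 mm (x) by 180 mm (y) that is always clear; the comb may be stood here or on any other clear flat place. World axes.
Not all that is in view belongs to the job. What is meant by the part that bears comb_center is not turquoise, and is the smaller of those in its own colour.

How it is judged:
By the outcome, as a careful person would: the job done as asked, in the order asked, and still so for the second after the job is handed in, with the robot touching nothing.
It also fails if it takes over 62 s, if anything falls off the work surface, if the arm or the gripper's body presses on something with over 40 N, if the wrist force passes 120 N, or if a joint passes its speed limit or range.

## Working session

There is one attempt and no reset: what is moved stays moved. The work goes in short steps, Python scripts to look and compute and a tool call to move; the robot and the scene stay as the last step left them, time stands still between calls to the robot, and variables do not carry over. Pictures are saved under pics/ and viewed, and the job is handed in when it is done.

Besides the shell and the picture viewer there is one more tool, called after "Request:" as name(argument=value, ...) on one line, values as JSON. carry_out: Moves the arm, as the interface text tells. Its arguments: {"type":"object","properties":{"deltas":{"type":"array"},"squeeze":{"type":"number"}},"required":["deltas"]}

```bash
mkdir -p pics; ls
python3 - <<'E'
from bench import get_obs,camera,pinch_z
import cv2,numpy as np,json
o=get_obs(); print(o,pinch_z)
for n in("side","top"):
    c=camera(n); cv2.imwrite(f"pics/{n}0.png",c["pixels"][:,:,::-1])
    np.savez(f"{n}0.npz",**c)
    print(n,c["vfov"],c["cx"],c["cy"],c["R"],c["t"])
E
```

```text
pics
{'clock': 0.0, 'joints': array([ 1.61474614e+00,  4.08182159e-02,  8.37763322e-02, -4.89470199e-04,
       -1.61548200e+00, -3.33725255e-01]), 'qvel': array([ 4.32813047e-05,  8.42223460e-05, -2.18961802e-04,  1.42056314e-03,
        1.53327138e-03,  1.18271564e-03]), 'joint_torque': array([ 6.87651227e-04, -3.68223560e+01,  3.47417951e+01,  6.93235025e+00,
       -5.38361390e-03,  3.65749159e-06]), 'tcp_pos': array([0.17131775, 0.57499674, 0.40365091]), 'tool_rot': array([-0.69964346,  0.10271785,  0.69975378,  0.10145309]), 'wrist_force': array([-0.1363353 , -0.27712891, -0.14309624]), 'wrist_torque': array([-0.02603443, -0.02464153,  0.01125434]), 'grip_width': 0.08527333777688309} 0.1547
side 45.861205228174725 321.28600536453564 198.67204882898983 [[ 0.86286895 -0.50535029  0.00884692]
 [-0.21213698 -0.37799335 -0.90117641]
 [ 0.45875383  0.77572038 -0.43336221]] [-0.4995557   0.26992012  0.82850203]
top 50.22847724996281 315.4234911819759 193.38724877016196 [[-0.02095474 -0.99977574  0.00306071]
 [-0.97701173  0.0198278  -0.21226149]
 [ 0.2121532  -0.00743823 -0.97720811]] [0.12467672 0.66096458 0.94608555]
```

View pics/side0.png

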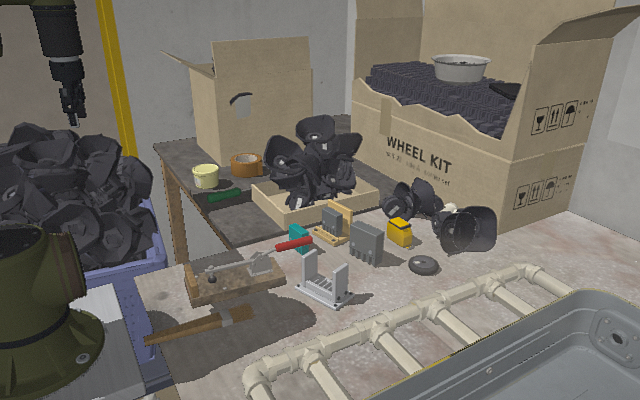

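View pics/top0.png

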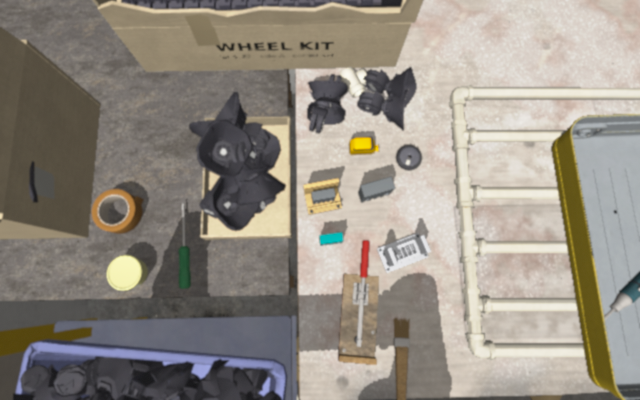

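The side view shows three comb-like parts:
- a grey one in the plywood stand, at side (332,220) and top (324,196)
- a larger grey one standing free, at side (366,243) and top (377,188)
- a turquoise one, at side (298,238) and top (331,239)

By the description the target is the smaller grey one, in the stand. I'll check that in close crops.

Run:
```python
import cv2,numpy as np
s=cv2.imread("pics/side0.png");t=cv2.imread("pics/top0.png")
a=cv2.resize(s[185:320,270:420],None,fx=5,fy=4.4,interpolation=cv2.INTER_CUBIC)
a=cv2.resize(s[190:315,275:435],None,fx=4.8,fy=4.8,interpolation=cv2.INTER_CUBIC);cv2.imwrite("pics/sc.png",a)
b=cv2.resize(t[165:280,295:440],None,fx=5,fy=5,interpolation=cv2.INTER_CUBIC);cv2.imwrite("pics/tc.png",b)
```

```text
(no output)
```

View pics/sc.png

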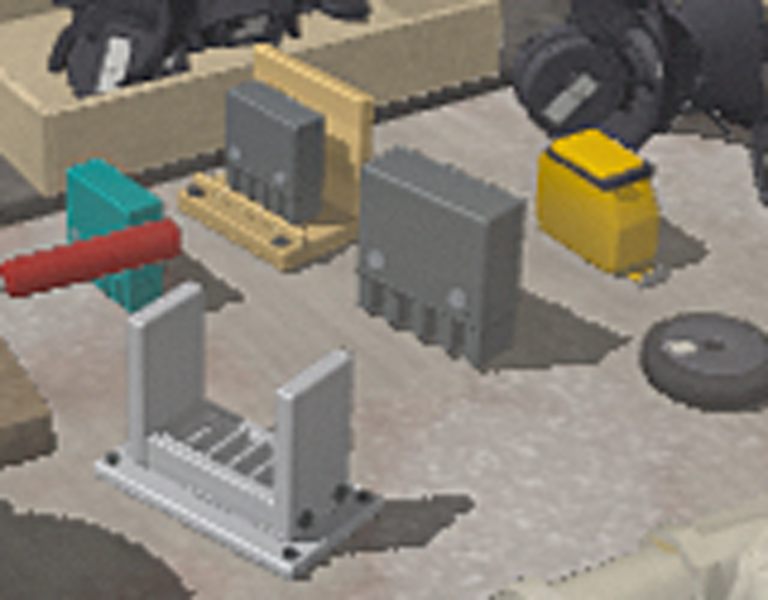

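View pics/tc.png

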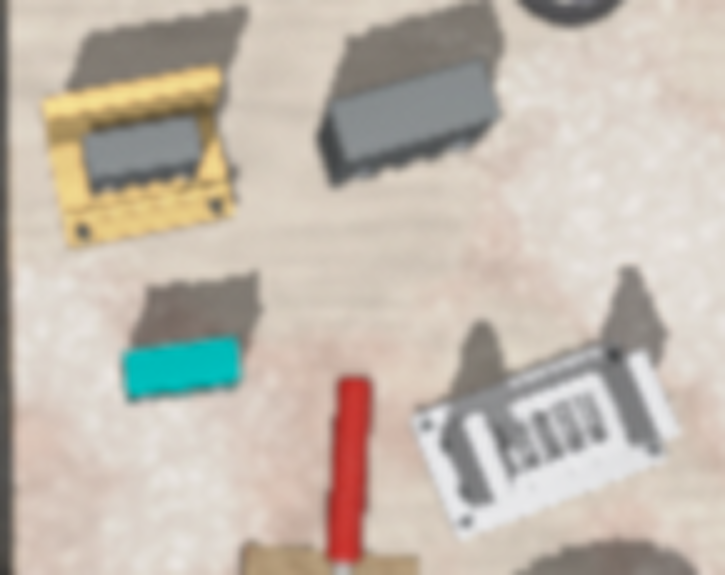

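The crops confirm it: the small grey comb in the plywood stand (side (332,220), top (324,196)) is the target. The free grey block is bigger and the other is turquoise. Next I'll measure.

```bash
cat > h.py <<'E'
import numpy as np,cv2
def load(n): return dict(np.load(n,allow_pickle=True))
def f(c): return 200/np.tan(np.radians(float(c["vfov"]))/2)
def cen(c): return -c["R"].T@c["t"]
def plane(c,uv,z):
    uv=np.atleast_2d(np.asarray(uv,float))
    d=np.c_[(uv[:,0]-c["cx"])/f(c),(uv[:,1]-c["cy"])/f(c),np.ones(len(uv))]@c["R"]
    o=cen(c); return o+d*((z-o[2])/d[:,2])[:,None]
def proj(c,X):
    p=np.atleast_2d(X)@c["R"].T+c["t"]; return np.c_[p[:,0]/p[:,2]*f(c)+c["cx"],p[:,1]/p[:,2]*f(c)+c["cy"]]
E
python3 - <<'E'
from h import *
t=load("top0.npz");s=load("side0.npz");print(cen(t),cen(s))
im=t["pixels"]; g=cv2.cvtColor(im,cv2.COLOR_RGB2GRAY)
print("comb top-view gray rows186-206 cols 305-345");print(g[182:214,303:345])
E
```

```text
[0.44766763 0.11858049 1.06443821] [ 0.10823266 -0.79310852  0.60670665]
comb top-view gray rows186-206 cols 305-345
[[195 196 197 ... 202 202 200]
 [191 188 189 ... 204 203 201]
 [194 192 195 ... 201 202 200]
 ...
 [204 206 207 ... 206 206 205]
 [207 208 210 ... 204 204 205]
 [211 211 212 ... 203 204 205]]
```

Run:
```python
import cv2
t=cv2.imread("pics/top0.png");s=cv2.imread("pics/side0.png")
for n,i in (("r1",t[228:278,372:437]),("r2",s[245:315,290:360]),("c1",t[170:220,300:350]),("c2",s[195:252,308:356])):
    k=int(560/i.shape[0]) 
    cv2.imwrite(f"pics/{n}.png",cv2.resize(i,None,fx=k,fy=k,interpolation=cv2.INTER_NEAREST)); print(n,k)
```

```text
r1 11
r2 8
c1 11
c2 9
```

View pics/r1.png

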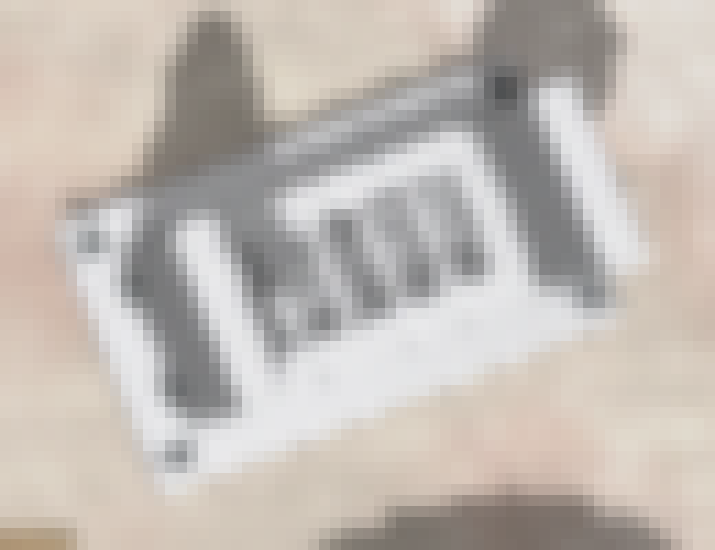

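View pics/r2.png

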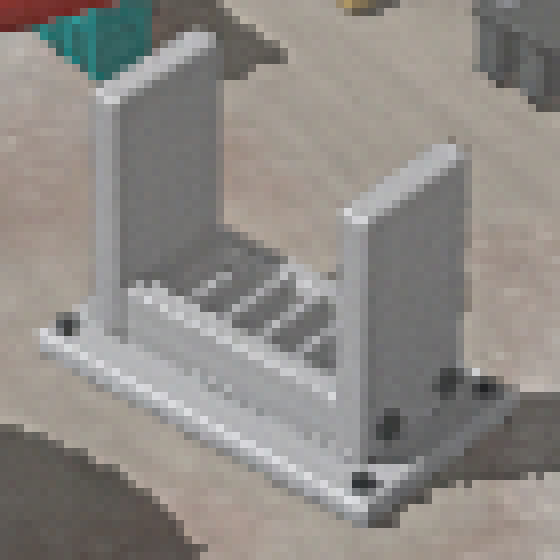

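View pics/c1.png

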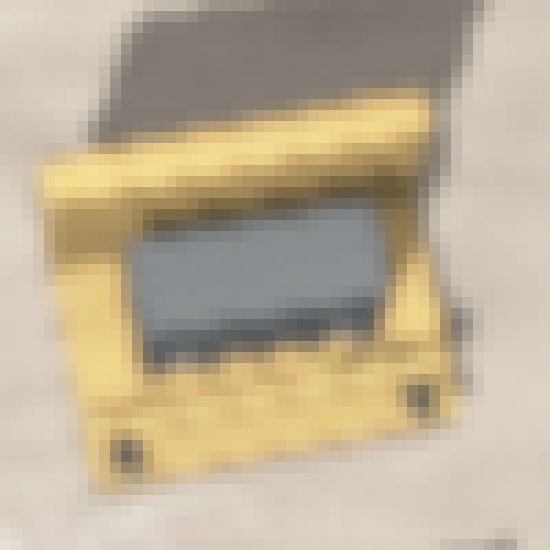

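View pics/c2.png

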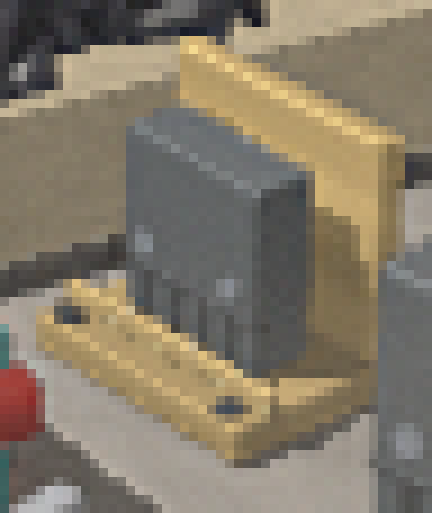

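The crops show:
- **Stand and comb:** the comb's top face is centred at about top (323,194), with the board behind it towards +x.
- **Rack:** its five slots are near top (405,250). The cheek tops are at about top (392,254) and (426,243), and at side (309,252) and (340,268).

Now to measure these more finely.

Run:
```python
from h import *
t=load("top0.npz");s=load("side0.npz")
def up(c,x0,y0,x1,y1,k=8): 
    return cv2.resize(c["pixels"][y0:y1,x0:x1],None,fx=k,fy=k,interpolation=cv2.INTER_CUBIC)
def big(mask,x0,y0,k=8,minA=300):
    cs,_=cv2.findContours(mask.astype(np.uint8),cv2.RETR_EXTERNAL,cv2.CHAIN_APPROX_NONE)
    out=[]
    for q in sorted(cs,key=cv2.contourArea,reverse=True):
        if cv2.contourArea(q)<minA: break
        r=cv2.boxPoints(cv2.minAreaRect(q)); M=cv2.moments(q); m=np.array([[M['m10']/M['m00'],M['m01']/M['m00']]])
        cv=lambda p:(p+.5)/k-.5+[x0,y0]
        out.append((cv(r),cv(m)))
    return out
def rep(n,c,o,z):
    for r,m in o[:6]:
        P=plane(c,r,z)[:,:2]; e=[P[1]-P[0],P[2]-P[1]]; L=[np.linalg.norm(v) for v in e]
        v=e[int(np.argmax(L))]; v=v if v[1]>0 else -v
        print(n,"px",m.round(1),"rectctr",P.mean(0).round(4),"centroid",plane(c,m,z)[0,:2].round(4),"size",np.round(L,4),"y-axis yaw",round(np.degrees(np.arctan2(-v[0],v[1])),2))
u=up(t,300,170,350,220).astype(int); hsv=cv2.cvtColor(u.clip(0,255).astype(np.uint8),cv2.COLOR_RGB2HSV)
R,G,B=u[...,0],u[...,1],u[...,2]
mk=(B>=R-2)&(B>100)
mk=cv2.morphologyEx(mk.astype(np.uint8),cv2.MORPH_OPEN,np.ones((9,9)))
rep("combtop",t,big(mk,300,170),.072)
print(u[8*24,8*8:8*40:8])
# board top: bright yellow rows
mk=(R>225)&(R-B>70)
mk=cv2.morphologyEx(mk.astype(np.uint8),cv2.MORPH_OPEN,np.ones((5,5)))
rep("yel",t,big(mk,300,170),.082)
u=up(t,372,228,437,278); g=cv2.cvtColor(u,cv2.COLOR_RGB2GRAY)
uu=u.astype(int); mk=(uu[...,0]-uu[...,2]<12)&(g>210)
rep("white",t,big(mk,372,228),.082)
# slots
mk=(g<175)&(uu[...,0]-uu[...,2]<14)
rep("dark",t,big(mk,372,228,minA=100),.026)
cv2.imwrite("pics/rg.png",np.hstack([g,np.where(mk,255,0)])[:, :1040])
```

```text
combtop px [[323.  194.6]] rectctr [0.6591 0.0927] centroid [0.6599 0.0931] size [0.0525 0.0256] y-axis yaw 9.12
[[207 175 115]
 [212 179 117]
 [206 174 115]
 [174 153 112]
 [142 137 125]
 [135 139 140]
 [137 142 144]
 [137 142 144]
 [137 142 144]
 [138 142 144]
 [137 141 143]
 [138 142 143]
 [138 142 144]
 [137 141 143]
 [137 141 143]
 [138 142 143]
 [137 141 143]
 [137 142 144]
 [137 142 144]
 [137 142 144]
 [137 142 144]
 [138 142 145]
 [139 142 144]
 [138 143 144]
 [139 145 145]
 [139 145 147]
 [135 138 140]
 [129 123 113]
 [147 127  92]
 [189 159 104]
 [213 181 121]
 [194 171 132]]
yel px [[320.  183.3]] rectctr [0.6853 0.0981] centroid [0.6852 0.0998] size [0.0834 0.0091] y-axis yaw 8.98
yel px [[323.8 208.1]] rectctr [0.6273 0.0927] centroid [0.6253 0.0924] size [0.0537 0.0156] y-axis yaw 10.33
yel px [[308.3 200.3]] rectctr [0.6451 0.1283] centroid [0.6447 0.1282] size [0.0126 0.0282] y-axis yaw -78.09
yel px [[337.1 197.7]] rectctr [0.6509 0.0604] centroid [0.6494 0.0603] size [0.0088 0.0135] y-axis yaw 88.13
white px [[405.3 257.8]] rectctr [ 0.5136 -0.0862] centroid [ 0.50
[... 391 characters left out ...]
 24.44
dark px [[406.2 251. ]] rectctr [ 0.5269 -0.1065] centroid [ 0.5259 -0.106 ] size [0.022  0.0244] y-axis yaw -70.64
dark px [[413.4 249. ]] rectctr [ 0.5314 -0.1226] centroid [ 0.5305 -0.1238] size [0.0089 0.0219] y-axis yaw -72.44
dark px [[428.7 276.6]] rectctr [ 0.4646 -0.1563] centroid [ 0.464  -0.1559] size [0.0081 0.005 ] y-axis yaw -1.2
dark px [[379.8 249.5]] rectctr [ 0.5309 -0.0424] centroid [ 0.5308 -0.0424] size [0.0048 0.0045] y-axis yaw -1.19
dark px [[387.8 268.9]] rectctr [ 0.4843 -0.059 ] centroid [ 0.4843 -0.059 ] size [0.0049 0.0041] y-axis yaw 42.39[ WARN:0@0.210] global loadsave.cpp:1063 imwrite_ Unsupported depth image for selected encoder is fallbacked to CV_8U.
```

View pics/rg.png

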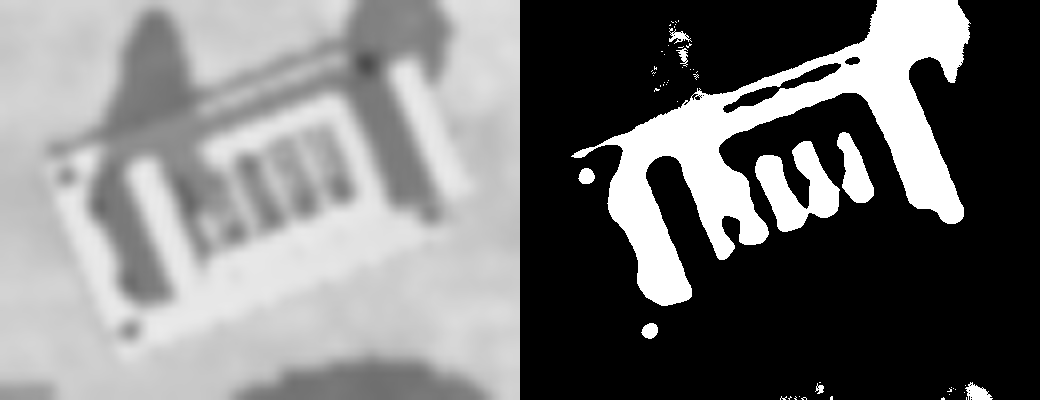

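```bash
cat >> h.py <<'E'
from scipy.spatial.transform import Rotation as Ro
def down(yaw_deg):
    """tool x down, tool y at world azimuth yaw_deg"""
    a=np.radians(yaw_deg); y=np.array([np.cos(a),np.sin(a),0]); x=np.array([0,0,-1.]); z=np.cross(x,y)
    return np.c_[x,y,z]
def goto(o,tip,yaw,pz=None):
    """numbers to bring grasp point to tip (world), jaws along yaw"""
    from bench import pinch_z
    pz=pinch_z if pz is None else pz
    Rt=down(yaw); p=np.array(tip)+[0,0,pz]
    R=Ro.from_quat(o["tool_rot"]).as_matrix()
    d=R.T@(p-o["tcp_pos"])*1000; r=Ro.from_matrix(R.T@Rt).as_rotvec()
    print("shift mm",d.round(1),"rot",r.round(3),"| dist",np.linalg.norm(d).round(0),"deg",np.degrees(np.linalg.norm(r)).round(1))
def st(o):
    from bench import pinch_z
    R=Ro.from_quat(o["tool_rot"]).as_matrix()
    print("t",round(o["clock"],2),"grasp",(o["tcp_pos"]+R[:,0]*pinch_z).round(4),"jaw az",np.degrees(np.arctan2(R[1,1],R[0,1])).round(2),"tilt",(R[:2,0]).round(4),"F",o["wrist_force"].round(2),"T",o["wrist_torque"].round(2),"w",round(o["grip_width"],4),"j",o["joints"].round(2))
E
python3 - <<'E'
from h import *
from bench import get_obs
t=load("top0.npz");s=load("side0.npz")
print("side cheeks",plane(s,[[340.25,267.0],[309.25,252.6]],.082).round(4), plane(s,[[340.25,267.0],[309.25,252.6]],.082).mean(0))
# predicted rack cheeks etc in top
c=np.array([.523,-.1005]);a=np.radians(19.8);ex=np.array([np.cos(a),np.sin(a)]);ey=np.array([-np.sin(a),np.cos(a)])
P=[np.r_[c+ey*y,.082] for y in(41,-41)for y in[y/1000]]
print("pred side",proj(s,P),"top",proj(t,P))
# comb: side view top face corners from c2 crop k=9 origin 308,195
q=np.array([[128,127],[255,190],[308,175],[180,108]])/9-.5+[308,195]
C=plane(s,q,.072);print("side comb corners",C.round(4),C.mean(0).round(4)); 
q=np.array([[132,240],[375,198],[387,300],[148,335]])/11-.5+[300,170]
C=plane(t,q,.072);print("top comb corners",C.round(4),C.mean(0).round(4))
# board side
q=np.array([[182,45],[390,145],[404,138],[197,37]])/9-.5+[308,195]
C=plane(s,q,.082);print("side board",C.round(4),C.mean(0).round(4))
print("open spot guess",plane(t,[[200,245],[290,245],[245,268],[290,295]],0).round(3))
o=get_obs();st(o)
E
python3 - <<'E'
import cv2
t=cv2.imread("pics/top0.png");s=cv2.imread("pics/side0.png")
cv2.imwrite("pics/d1.png",cv2.resize(t[170:330,170:370],None,fx=4,fy=3.7))
cv2.imwrite("pics/d2.png",cv2.resize(s[150:270,150:330],None,fx=4.4,fy=4.4))
E
```

```text
side cheeks [[ 0.5393 -0.1403  0.082 ]
 [ 0.5118 -0.0639  0.082 ]] [ 0.52555523 -0.1020612   0.082     ]
pred side [[307.64155491 252.50960668]
 [338.9076123  267.04448569]] top [[392.56402138 256.84577648]
 [425.35520489 243.9572275 ]]
side comb corners [[0.6462 0.114  0.072 ]
 [0.6571 0.0647 0.072 ]
 [0.6743 0.0651 0.072 ]
 [0.6649 0.117  0.072 ]] [0.6606 0.0902 0.072 ]
top comb corners [[0.6684 0.1203 0.072 ]
 [0.6766 0.0674 0.072 ]
 [0.654  0.0654 0.072 ]
 [0.6473 0.1172 0.072 ]] [0.6616 0.0926 0.072 ]
side board [[0.6755 0.1339 0.082 ]
 [0.6926 0.053  0.082 ]
 [0.6982 0.0546 0.082 ]
 [0.682  0.1363 0.082 ]] [0.6871 0.0944 0.082 ]
open spot guess [[0.553 0.4   0.   ]
 [0.549 0.176 0.   ]
 [0.495 0.287 0.   ]
 [0.428 0.177 0.   ]]
t 0.1 grasp [0.1713 0.5748 0.2491] jaw az -106.6 tilt [-0.0003 -0.0015] F [-0.13 -0.95  0.41] T [ 0.01  0.05 -0.03] w 0.0854 j [ 1.61  0.04  0.08 -0.   -1.62 -0.33]
```

View pics/d1.png

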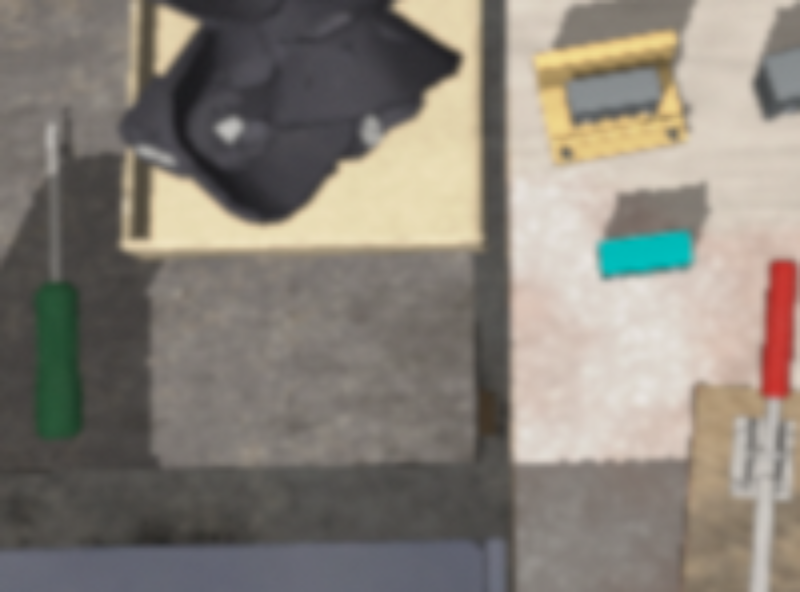

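View pics/d2.png

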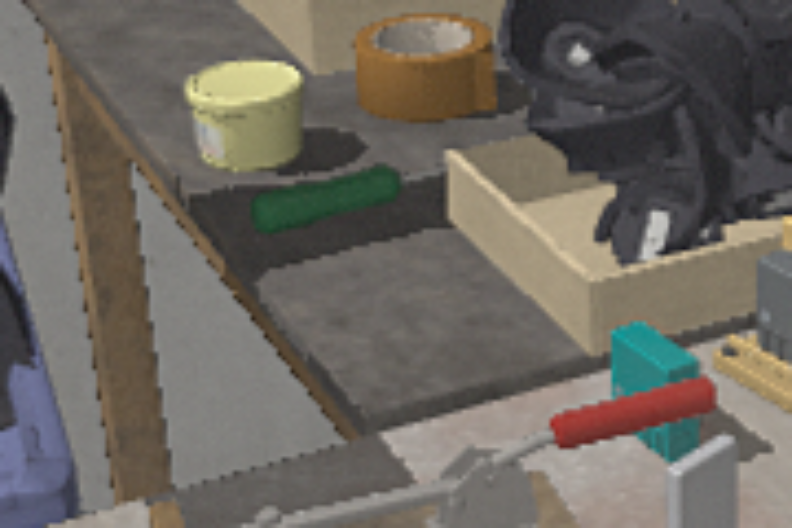

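Measured so far:
- **Comb:** centre about (0.661, 0.0915), yaw about 9°.
- **Rack:** about (0.524, -0.101), yaw about 20°.
- **Open spot:** the lit patch around top (245,265), about (0.50, 0.27).

Next I'll plan the first reach.

Run:
```python
from h import *
from bench import get_obs
o=get_obs();goto(o,[.50,.28,.25],99);goto(o,[.661,.0915,.20],99)
```

```text
shift mm [  -0.6  188.8 -399.2] rot [ 2.695e+00 -2.000e-03 -0.000e+00] | dist 442.0 deg 154.4
shift mm [  49.7  323.3 -607.4] rot [ 2.695e+00 -2.000e-03 -0.000e+00] | dist 690.0 deg 154.4
```

Request:
carry_out(deltas=[0,0,19,-40,0.15,0,0,0,0,38,-80,0.3,0,0,0,0,57,-120,0.45,0,0,0,0,76,-160,0.6,0,0,0,0,95,-200,0.75,0,0])

```text
clock: 0.6
tcp_pos: [0.3368, 0.4254, 0.4037]
tool_rot: [0.613, -0.354, -0.613, -0.352]
wrist_force: [0.5, 0.7, 1.0]
grip_width: 0.0852
```

Run:
```python
from h import *
from bench import get_obs
o=get_obs();st(o);goto(o,[.50,.28,.25],99)
```

```text
t 0.6 grasp [0.3367 0.4251 0.249 ] jaw az -149.9 tilt [-0.0006 -0.0018] F [0.52 0.73 0.99] T [ 0.11 -0.09  0.01] w 0.0852 j [ 1.27 -0.11 -0.07 -0.   -1.62 -0.75]
shift mm [  -0.9  -68.3 -207.6] rot [ 1.939 -0.002  0.   ] | dist 219.0 deg 111.1
```

Request:
carry_out(deltas=[0,0,-14,-42,0.15,0,0,0,0,-28,-83,0.3,0,0,0,0,-41,-125,0.45,0,0,0,0,-55,-166,0.6,0,0,0,-1,-68,-207,0.75,0,0])

```text
clock: 1.1
tcp_pos: [0.5005, 0.279, 0.4043]
tool_rot: [-0.441, 0.554, 0.44, 0.552]
wrist_force: [-0.0, 0.5, 0.1]
grip_width: 0.0855
```

Run:
```python
from h import *
from bench import get_obs
o=get_obs();st(o);goto(o,[.661,.0915,.18],99)
```

```text
t 1.1 grasp [0.5003 0.2787 0.2496] jaw az 167.1 tilt [-0.0014 -0.0021] F [-0.    0.49  0.14] T [ 0.08 -0.1   0.01] w 0.0855 j [ 0.86 -0.03  0.01  0.   -1.62 -1.08]
shift mm [  69.8 -198.4 -146.8] rot [ 1.189e+00 -3.000e-03  1.000e-03] | dist 256.0 deg 68.1
```

Request:
carry_out(deltas=[0,0,-40,-30,0.15,0,0,0,0,-79,-59,0.3,0,0,0,0,-119,-88,0.45,0,0,0,0,-159,-117,0.6,0,0,0,20,-198,-147,0.75,0,0])

```text
clock: 1.6
tcp_pos: [0.6602, 0.0916, 0.388]
tool_rot: [-0.208, 0.675, 0.207, 0.677]
wrist_force: [0.7, 0.8, 0.3]
grip_width: 0.0854
```

Run:
```python
from h import *
from bench import get_obs
o=get_obs();st(o);goto(o,[.661,.0915,.12],99)
```

```text
t 1.6 grasp [0.6607 0.0914 0.2333] jaw az 124.11 tilt [ 0.0029 -0.0014] F [0.74 0.83 0.34] T [ 0.12 -0.06  0.03] w 0.0854 j [ 0.44  0.21  0.24  0.   -1.6  -1.41]
shift mm [113.3  -0.2   0.4] rot [0.438 0.002 0.002] | dist 113.0 deg 25.1
```

Request:
carry_out(deltas=[0,20,0,0,0.15,0,0,0,45,0,0,0.3,0,0,0,75,0,0,0.438,0.002,0.002,0,100,0,0.4,0.438,0.002,0.002,0,110,0,0.4,0.438,0.002,0.002])

```text
clock: 2.1
tcp_pos: [0.6602, 0.0915, 0.2738]
tool_rot: [-0.056, 0.707, 0.055, 0.703]
wrist_force: [-0.3, -0.3, -0.6]
grip_width: 0.0848
```

```bash
cat > look.py <<'E'
import sys
from h import *
from bench import get_obs,camera
def snap(tag,tb,sb,k=None):
    out=[]
    for n,b in(("top",tb),("side",sb)):
        if b is None: continue
        c=camera(n); np.savez(f"{n}{tag}.npz",**c); x0,y0,x1,y1=b
        i=c["pixels"][y0:y1,x0:x1,::-1]; k=min(390//(x1-x0),590//(y1-y0)); print(n,"k",k)
        i=cv2.resize(i,None,fx=k,fy=k,interpolation=cv2.INTER_CUBIC); out.append(i)
    H=max(i.shape[0] for i in out)
    out=[cv2.copyMakeBorder(i,0,H-i.shape[0],0,5,cv2.BORDER_CONSTANT) for i in out]
    cv2.imwrite(f"pics/l{tag}.png",np.hstack(out))
    o=get_obs();st(o);return o
E
python3 - <<'E'
from look import *
o=snap("1",(285,160,365,230),(290,160,370,260))
goto(o,[.661,.0915,.05],99)
E
```

```text
top k 4
side k 4
t 2.2 grasp [0.66   0.0914 0.1212] jaw az 99.04 tilt [-0.0031 -0.0016] F [-0.67 -0.42  0.21] T [ 0.   -0.    0.02] w 0.0856 j [ 0.44  0.24  0.07  0.   -1.4  -1.85]
shift mm [71.2 -0.1  0.7] rot [ 0.001 -0.003  0.001] | dist 71.0 deg 0.2
```

View pics/l1.png

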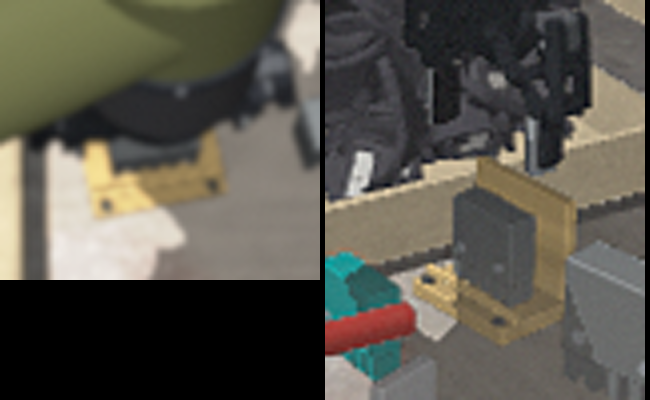

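The top crop shows the stand at about (155,170) of 4×, with the fingers above it. The side crop shows the two fingertips at about (440,115) and (542,165), straddling the comb (455–535). I'll go down to grasp z 0.046 and close.

Request:
carry_out(deltas=[0,25,0,0.5,0,-0.003,0,0,50,0,0.7,0,-0.003,0,0,68,0,0.7,0,-0.003,0,0,75,0,0.7,0,-0.003,0,0,75,0,0.7,0,-0.003,0], squeeze=40)

```text
clock: 2.7
tcp_pos: [0.6612, 0.0917, 0.2013]
tool_rot: [-0.056, 0.705, 0.055, 0.705]
wrist_force: [-0.3, -0.3, 0.0]
grip_width: 0.0853
```

Request:
carry_out(deltas=[0.15,0,0,0,0,0,0,0.25,0,0,0,0,0,0,0.35,0,0,0,0,0,0,0.45,0,0,0,0,0,0,0.55,0,0,0,0,0,0])

```text
clock: 3.2
tcp_pos: [0.6616, 0.0919, 0.2031]
tool_rot: [-0.056, 0.704, 0.056, 0.706]
wrist_force: [-0.4, 0.8, 6.1]
grip_width: 0.0557
```

Run:
```python
from look import *
o=snap("2",(285,160,365,230),(290,160,370,260))
```

```text
top k 4
side k 4
t 3.3 grasp [0.6619 0.0918 0.0484] jaw az 99.08 tilt [ 0.0024 -0.0009] F [-1.13 -0.12  5.91] T [ 0.33  0.39 -0.02] w 0.0554 j [ 0.44  0.28 -0.02  0.   -1.27 -1.85]
```

View pics/l2.png

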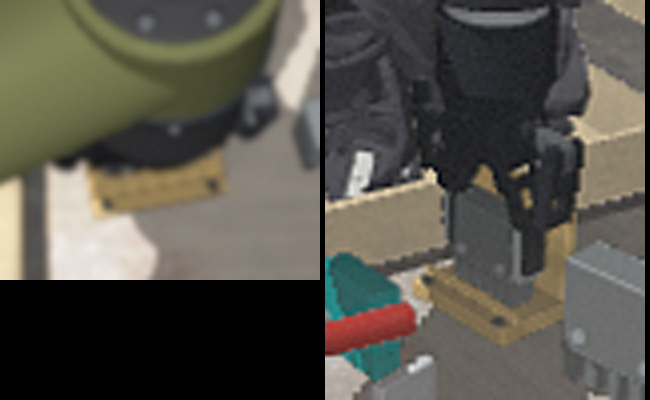

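The comb is gripped at 55.4 mm. Lifting straight up.

Request:
carry_out(deltas=[0.6,-8,0,0,0,0,0,0.6,-25,0,0,0,0,0,0.6,-50,0,0,0,0,0,0.6,-85,0,0,0,0,0,0.6,-120,0,0,0,0,0])

```text
clock: 3.8
tcp_pos: [0.661, 0.0918, 0.3251]
tool_rot: [-0.056, 0.704, 0.055, 0.706]
wrist_force: [0.5, 0.7, -1.2]
grip_width: 0.0558
```

Run:
```python
from look import *
o=snap("3",(285,160,365,230),(290,140,370,260))
goto(o,[.60,.13,.20],97)
goto(o,[.50,.275,.20],90)
```

```text
top k 4
side k 4
t 3.9 grasp [0.6641 0.0919 0.1769] jaw az 99.08 tilt [0.0135 0.001 ] F [ 0.46 -0.21  0.2 ] T [-0.02 -0.04  0.02] w 0.0555 j [ 0.44  0.22  0.14  0.   -1.49 -1.85]
shift mm [-23.9  47.6 -54.9] rot [0.036 0.013 0.001] | dist 76.0 deg 2.2
shift mm [ -25.1  206.5 -130.7] rot [0.159 0.014 0.   ] | dist 246.0 deg 9.1
```

View pics/l3.png

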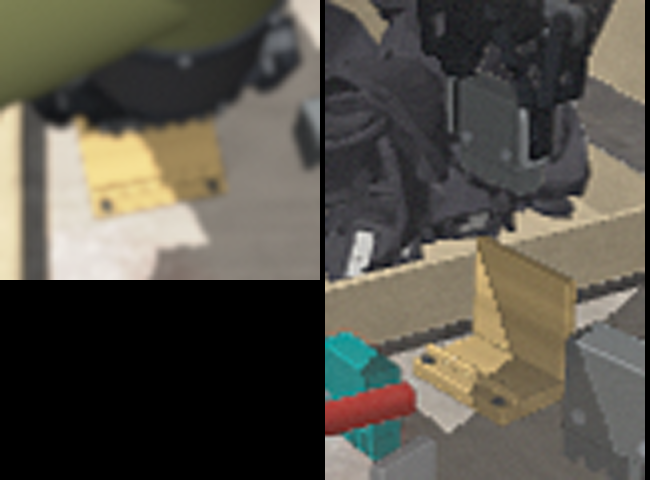

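The comb is out of the stand: side crop at (500,140), stand empty at (500,370). Moving to the open spot around the tray corner.

Request:
carry_out(deltas=[0.6,-10,8,-45,0,0.013,0,0.6,-20,20,-90,0,0.013,0,0.6,-24,55,-122,0.05,0.013,0,0.6,-24,100,-127,0.1,0.013,0,0.6,-24,147,-129,0.159,0.014,0])

```text
clock: 4.4
tcp_pos: [0.5096, 0.2169, 0.3558]
tool_rot: [0.002, 0.706, -0.0, 0.708]
wrist_force: [0.4, 0.7, -1.1]
grip_width: 0.0554
```

Run:
```python
from look import *
from bench import get_obs
o=get_obs();st(o)
goto(o,[.50,.275,.12],90)
```

```text
t 4.4 grasp [0.5099 0.2172 0.2011] jaw az 89.8 tilt [0.0018 0.002 ] F [ 0.43  0.66 -1.05] T [ 0.   -0.12 -0.02] w 0.0554 j [ 0.76 -0.08 -0.13 -0.   -1.53 -2.34]
shift mm [ 81.2  57.9 -10. ] rot [-0.003  0.002 -0.002] | dist 100.0 deg 0.2
```

Request:
carry_out(deltas=[0.6,0,29,-5,-0.003,0.002,0,0.6,0,58,-10,-0.003,0.002,0,0.6,40,58,-10,-0.003,0.002,0,0.6,80,58,-10,-0.003,0.002,0,0.6,110,58,-10,-0.003,0.002,0])

```text
clock: 4.9
tcp_pos: [0.4994, 0.2751, 0.2439]
tool_rot: [0.0, 0.708, 0.001, 0.706]
wrist_force: [-0.2, 0.4, -1.0]
grip_width: 0.0557
```

Run:
```python
from look import *
o=snap("4",(195,225,295,320),(180,130,290,270))
goto(o,[.50,.275,.0375],90)
```

```text
top k 3
side k 3
t 5.0 grasp [0.4976 0.2738 0.0865] jaw az 89.95 tilt [-0.0072 -0.0031] F [-0.22 -0.01 -1.34] T [-0.07  0.03 -0.  ] w 0.0557 j [ 0.85  0.01 -0.25 -0.   -1.32 -2.42]
shift mm [49.   0.9  1.6] rot [-0.001 -0.007  0.003] | dist 49.0 deg 0.5
```

View pics/l4.png

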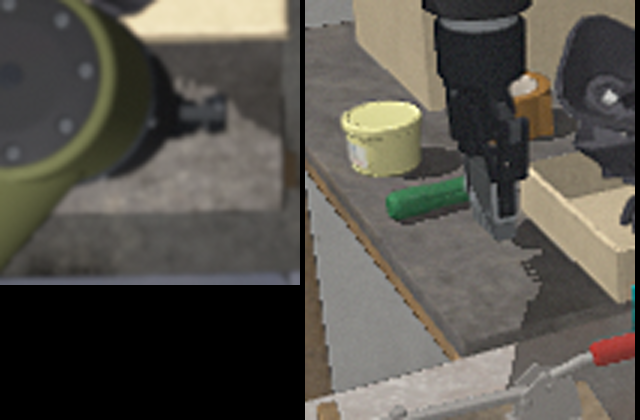

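The comb hangs over the clear patch, at side crop (490,205), away from the driver, tub and tray. Lowering it.

Request:
carry_out(deltas=[0.6,20,0.5,1,0,-0.007,0.003,0.6,38,0.9,1.6,0,-0.007,0.003,0.6,44,0.9,1.6,0,-0.007,0.003,0.6,47,0.9,1.6,0,-0.007,0.003,0.6,48.5,0.9,1.6,0,-0.007,0.003])

```text
clock: 5.5
tcp_pos: [0.5005, 0.2753, 0.1945]
tool_rot: [0.001, 0.706, 0.0, 0.708]
wrist_force: [-0.1, -0.1, -0.9]
grip_width: 0.0559
```

Run:
```python
from look import *
o=snap("5",(195,225,295,320),(200,170,280,250))
```

```text
top k 3
side k 4
t 5.6 grasp [0.5005 0.2754 0.0393] jaw az 89.96 tilt [0.0013 0.0011] F [-0.19 -0.01 -1.62] T [ 0.03  0.02 -0.08] w 0.0558 j [ 0.85  0.04 -0.3   0.   -1.22 -2.43]
```

View pics/l5.png

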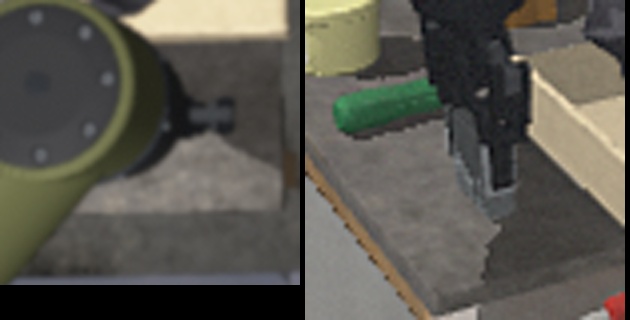

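Nearly down. I'll feel for the bench in 1 mm steps.

Request:
carry_out(deltas=[0.6,0.8,0,0,0,0,0,0.6,1.6,0,0,0,0,0,0.6,2.4,0,0,0,0,0,0.6,3.2,0,0,0,0,0,0.6,3.8,0,0,0,0,0])

```text
clock: 6.1
tcp_pos: [0.5004, 0.2753, 0.191]
tool_rot: [0.0, 0.707, 0.0, 0.708]
wrist_force: [-3.7, -1.0, 6.2]
grip_width: 0.0555
```

```bash
python3 -c "
from h import *
from bench import get_obs
st(get_obs())"
```

```text
t 6.1 grasp [0.5006 0.2754 0.0363] jaw az 89.97 tilt [0.0016 0.0009] F [-3.72 -0.96  6.19] T [-0.4   1.31 -0.03] w 0.0555 j [ 0.85  0.04 -0.31  0.   -1.22 -2.43]
```

Contact at 6 N with the tips on the bench. Opening gently, then rising.

Request:
carry_out(deltas=[0.6,0.3,0,0,0,0,0,0.3,0.3,0,0,0,0,0,0.25,0.3,0,0,0,0,0,0.2,0.3,0,0,0,0,0,0.1,0.3,0,0,0,0,0])

```text
clock: 6.6
tcp_pos: [0.5004, 0.2753, 0.1905]
tool_rot: [0.0, 0.707, 0.0, 0.708]
wrist_force: [-0.4, 0.1, -0.4]
grip_width: 0.0769
```

Run:
```python
from look import *
o=snap("6",None,(200,170,280,250))
```

```text
side k 4
t 6.65 grasp [0.5007 0.2754 0.0359] jaw az 89.97 tilt [0.0016 0.0009] F [ 0.02 -0.25 -0.39] T [-0.03  0.04 -0.06] w 0.0774 j [ 0.85  0.05 -0.31  0.   -1.22 -2.43]
```

View pics/l6.png

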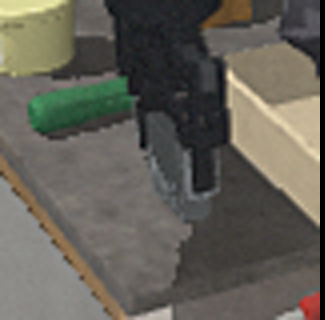

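Request:
carry_out(deltas=[0.1,-10,0,0,0,0,0,0.1,-35,0,0,0,0,0,0.1,-80,0,0,0,0,0,0.1,-120,0,0,0,0,0,0.1,-150,0,0,0,0,0])

```text
clock: 7.15
tcp_pos: [0.5002, 0.275, 0.3448]
tool_rot: [0.001, 0.705, 0.001, 0.709]
wrist_force: [0.8, 0.3, 0.7]
grip_width: 0.0767
```

Run:
```python
from look import *
o=snap("7",(195,225,295,320),(200,170,280,250))
goto(o,[.40,.15,.25],165)
```

```text
top k 3
side k 4
t 7.25 grasp [0.5023 0.2763 0.1929] jaw az 89.98 tilt [0.0098 0.0067] F [ 1.09  0.1  -0.22] T [ 0.01 -0.01 -0.05] w 0.0771 j [ 0.85 -0.04 -0.1   0.   -1.5  -2.43]
shift mm [ -59.  -124.9 -100.1] rot [-1.309e+00  1.300e-02  1.000e-03] | dist 171.0 deg 75.0
```

View pics/l7.png

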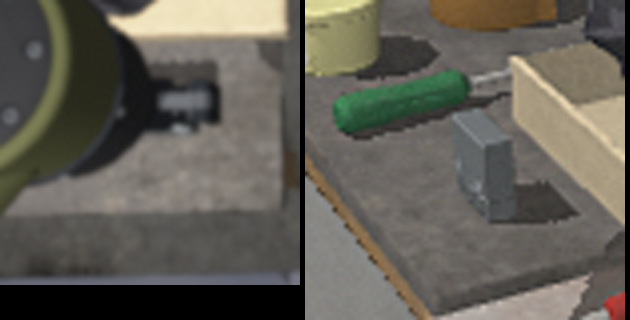

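The comb stands upright and free: side crop top face at (482,132), base at (490,215). Turning the gripper 90° while measuring its position.

Run:
```python
from h import *
from bench import get_obs
s=load("side7.npz")
q=np.array([[148,120],[168,110],[208,143],[187,152]])/4-.5+[200,170]
C=plane(s,q,.060);print(C.round(4),C.mean(0))
o=get_obs();goto(o,[.5,.275,.19],180)
```

```text
[[0.4885 0.2911 0.06  ]
 [0.5058 0.299  0.06  ]
 [0.5097 0.24   0.06  ]
 [0.493  0.2345 0.06  ]] [0.49925422 0.26616036 0.06      ]
shift mm [ 2.9 -0.3 -0.8] rot [-1.571  0.013  0.002] | dist 3.0 deg 90.0
```

Request:
carry_out(deltas=[0.1,0,0,0,-0.15,0.013,0,0.1,0,0,0,-0.3,0.013,0,0.1,0,0,0,-0.45,0.013,0,0.1,0,0,0,-0.6,0.013,0,0.1,0,0,0,-0.75,0.013,0])

```text
clock: 7.75
tcp_pos: [0.5007, 0.2751, 0.3476]
tool_rot: [-0.26, 0.658, 0.262, 0.657]
wrist_force: [0.6, 0.0, 0.7]
grip_width: 0.0768
```

Request:
carry_out(deltas=[0.1,0,0,0,-0.15,0,0,0.1,0,0,0,-0.3,0,0,0.1,0,0,0,-0.45,0,0,0.1,0,0,0,-0.6,0,0,0.1,0,0,0,-0.75,0,0])

```text
clock: 8.25
tcp_pos: [0.5006, 0.2751, 0.3477]
tool_rot: [-0.482, 0.516, 0.484, 0.516]
wrist_force: [-0.2, -0.2, 0.6]
grip_width: 0.077
```

Run:
```python
from look import *
o=snap("8",(195,225,295,320),(220,180,265,250))
goto(o,[.5,.275,.11],180)
```

```text
top k 3
side k 8
t 8.35 grasp [0.5003 0.2753 0.193 ] jaw az 175.98 tilt [-0.0022  0.0018] F [-0.27 -0.68 -0.11] T [ 0.03 -0.01  0.04] w 0.0767 j [ 0.85 -0.03 -0.09 -0.   -1.51 -0.92]
shift mm [83.   0.4 -0.2] rot [-0.07   0.002 -0.002] | dist 83.0 deg 4.0
```

View pics/l8.png

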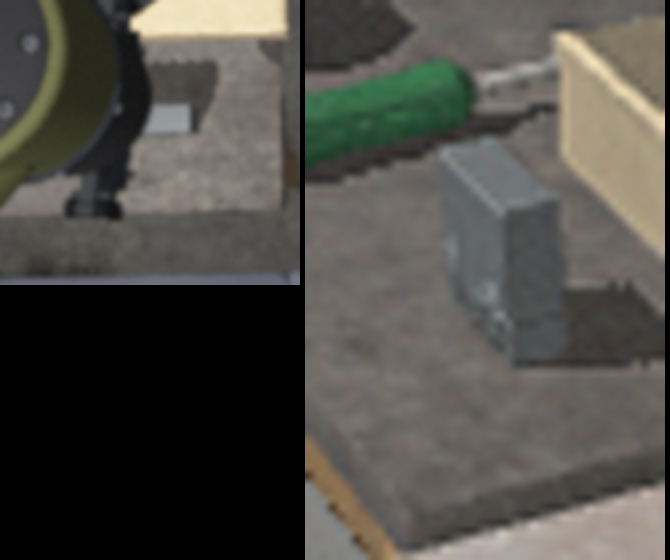

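Run:
```python
from h import *
s=load("side8.npz");t=load("top8.npz")
q=np.array([[135,152],[185,140],[252,200],[203,210]])/8-.5+[220,180]
C=plane(s,q,.060);print(C.round(4),C.mean(0))
q=np.array([[192,103],[192,132]])/3-.5+[195,225]
print(plane(t,q,.060).round(4))
```

```text
[[0.4904 0.297  0.06  ]
 [0.5084 0.2976 0.06  ]
 [0.5103 0.2446 0.06  ]
 [0.4938 0.2456 0.06  ]] [0.50072279 0.27121601 0.06      ]
[[0.5124 0.2468 0.06  ]
 [0.4902 0.2467 0.06  ]]
```

The comb stands at (0.501, 0.2748): top crop (170,118), side crop (500,175). Pre-narrowing the jaws and descending across its broad faces.

Request:
carry_out(deltas=[0.35,20,0.4,-0.3,-0.07,0,0,0.4,45,0,0.3,-0.07,0.002,-0.002,0.4,80,0,0.3,-0.07,0.002,-0.002,0.4,90,0,0.3,-0.07,0.002,-0.002,0.4,90,0,0.3,-0.07,0.002,-0.002])

```text
clock: 8.85
tcp_pos: [0.5001, 0.2752, 0.2562]
tool_rot: [-0.499, 0.502, 0.499, 0.499]
wrist_force: [0.3, 0.8, 1.1]
grip_width: 0.051
```

Run:
```python
from look import *
o=snap("9",(195,225,295,320),(220,170,265,240))
goto(o,[.501,.2748,.044],180)
```

```text
top k 3
side k 8
t 8.95 grasp [0.5011 0.2758 0.1048] jaw az 179.93 tilt [0.0017 0.0004] F [-0.42 -0.17  1.52] T [-0.01  0.   -0.01] w 0.051 j [ 0.85 -0.   -0.22  0.   -1.35 -0.86]
shift mm [60.8 -0.  -1. ] rot [-0.001  0.     0.002] | dist 61.0 deg 0.1
```

View pics/l9.png

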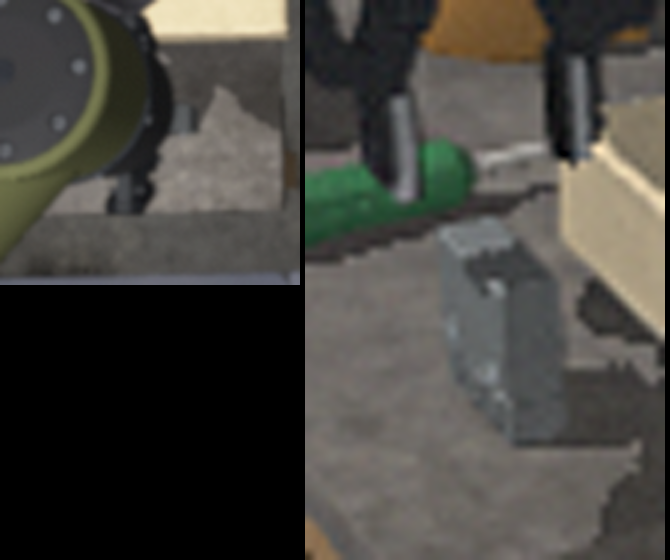

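The side crop shows the fingertips at (405,195) and (580,155), clear either side of the comb (440–560). Descending and closing.

Request:
carry_out(deltas=[0.4,20,0,-0.5,0,0,0.002,0.4,40,0,-1,0,0,0.002,0.4,55,0,-1,0,0,0.002,0.4,61,0,-1,0,0,0.002,0.4,61,0,-1,0,0,0.002])

```text
clock: 9.45
tcp_pos: [0.5011, 0.2748, 0.1985]
tool_rot: [-0.5, 0.501, 0.5, 0.5]
wrist_force: [0.3, 0.4, -0.3]
grip_width: 0.0512
```

Request:
carry_out(deltas=[0.5,0,0,0,0,0,0,0.6,0,0,0,0,0,0,0.7,0,0,0,0,0,0,0.8,0,0,0,0,0,0,0.9,0,0,0,0,0,0])

```text
clock: 9.95
tcp_pos: [0.5012, 0.275, 0.1993]
tool_rot: [-0.5, 0.5, 0.5, 0.501]
wrist_force: [-0.4, -0.6, 4.0]
grip_width: 0.0211
```

Run:
```python
from look import *
o=snap("10",None,(220,170,265,240))
```

```text
side k 8
t 10.0 grasp [0.5013 0.275  0.0446] jaw az 179.92 tilt [0.0005 0.0005] F [-1.41 -0.33  4.5 ] T [0.06 0.5  0.02] w 0.0215 j [ 0.85  0.04 -0.29  0.   -1.24 -0.85]
```

View pics/l10.png

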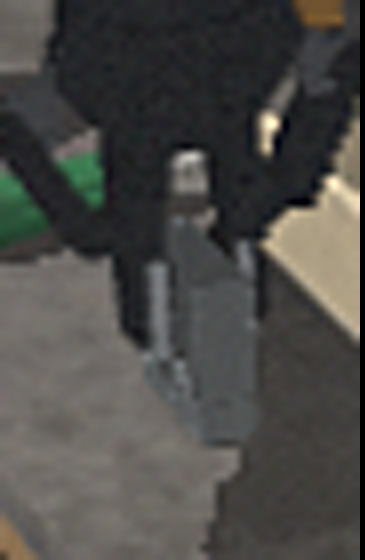

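The comb is held across its faces (21.5 mm), with the grasp point 44.6 mm above the tooth tips. Lifting.

Request:
carry_out(deltas=[0.9,-10,0,0,0,0,0,0.9,-40,0,0,0,0,0,0.9,-80,0,0,0,0,0,0.9,-120,0,0,0,0,0,0.9,-150,0,0,0,0,0], squeeze=60)

```text
clock: 10.5
tcp_pos: [0.5011, 0.2746, 0.3526]
tool_rot: [-0.5, 0.499, 0.5, 0.501]
wrist_force: [-0.0, 1.4, -0.0]
grip_width: 0.0215
```

Run:
```python
from look import *
o=snap("11",None,(200,120,290,240))
goto(o,[.5235,-.101,.185],199.8)
```

```text
side k 4
t 10.55 grasp [0.5031 0.2755 0.2035] jaw az 179.93 tilt [0.0089 0.0055] F [ 0.44 -0.91  5.09] T [-0.09 -0.12  0.03] w 0.021 j [ 0.85 -0.04 -0.08  0.   -1.52 -0.85]
shift mm [  16.6  -22.1 -375.7] rot [-0.347  0.004  0.01 ] | dist 377.0 deg 19.9
```

View pics/l11.png

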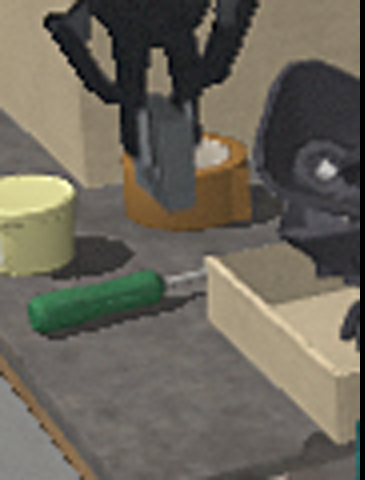

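The comb is off the bench, hanging straight at side crop (165,150). Moving towards the rack.

Request:
carry_out(deltas=[0.9,0,-2,-35,-0.05,0.004,0.01,0.9,0,-4,-75,-0.1,0.004,0.01,0.9,0,-6,-115,-0.15,0.004,0.01,0.9,0,-9,-155,-0.2,0.004,0.01,0.9,0,-12,-195,-0.25,0.004,0.01])

```text
clock: 11.05
tcp_pos: [0.5131, 0.0781, 0.3573]
tool_rot: [-0.558, 0.433, 0.559, 0.433]
wrist_force: [1.0, 0.2, -1.4]
grip_width: 0.021
```

Run:
```python
from h import *
from bench import get_obs
o=get_obs();st(o)
goto(o,[.5235,-.101,.185],199.8)
```

```text
t 11.05 grasp [0.513  0.0782 0.2026] jaw az -165.61 tilt [-0.0005  0.0005] F [ 0.99  0.23 -1.41] T [ 0.01 -0.1   0.03] w 0.021 j [ 0.54 -0.18 -0.21 -0.   -1.54 -0.29]
shift mm [  17.5   34.4 -176.1] rot [-0.094  0.001 -0.   ] | dist 180.0 deg 5.4
```

Request:
carry_out(deltas=[0.9,3,8,-40,-0.03,0,0,0.9,6,16,-80,-0.06,0,0,0.9,10,24,-120,-0.094,0.001,0,0.9,14,31,-155,-0.094,0.001,0,0.9,17.5,34.4,-176,-0.094,0.001,0])

```text
clock: 11.55
tcp_pos: [0.5231, -0.1033, 0.3395]
tool_rot: [-0.578, 0.408, 0.578, 0.407]
wrist_force: [0.0, 0.7, -0.9]
grip_width: 0.0216
```

Run:
```python
from look import *
o=snap("12",(360,220,440,290),(280,200,360,315))
goto(o,[.5235,-.101,.148],199.8)
```

```text
top k 4
side k 4
t 11.65 grasp [ 0.5228 -0.1033  0.1842] jaw az -160.42 tilt [-0.0021 -0.0008] F [ 0.34 -0.66 -0.92] T [ 0.02 -0.02 -0.  ] w 0.0213 j [ 0.18 -0.14 -0.2   0.   -1.5   0.16]
shift mm [36.2 -1.2  2. ] rot [-0.004 -0.    -0.002] | dist 36.0 deg 0.3
```

View pics/l12.png

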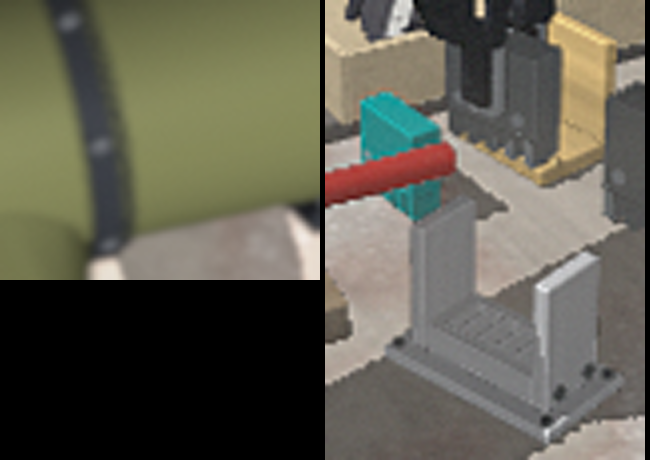

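The arm hides the rack in the top view. In the side view the comb's teeth are at crop (495,140) and the cheeks at (445,215) and (570,275). I'll lower the tips to just above the cheeks and compare the comb with the rack in that view.

Request:
carry_out(deltas=[0.9,10,-0.5,1,-0.004,0,-0.002,0.9,25,-1.2,2,-0.004,0,-0.002,0.9,36,-1.2,2,-0.004,0,-0.002,0.9,42,-1.2,2,-0.004,0,-0.002,0.9,44,-1.2,2,-0.004,0,-0.002])

```text
clock: 12.15
tcp_pos: [0.5234, -0.1004, 0.2936]
tool_rot: [-0.578, 0.407, 0.579, 0.406]
wrist_force: [-0.3, -0.5, -0.8]
grip_width: 0.0214
```

Run:
```python
from look import *
o=snap("13",None,(290,215,355,310))
c=load("side13.npz")
i=c["pixels"][215:270,300:355,::-1]; cv2.imwrite("pics/l13b.png",cv2.resize(i,None,fx=10,fy=10,interpolation=cv2.INTER_CUBIC))
```

```text
side k 6
t 12.2 grasp [ 0.5232 -0.1006  0.1393] jaw az -160.15 tilt [-0.0013 -0.0003] F [ 0.51 -0.57 -1.42] T [-0.01  0.05  0.01] w 0.0213 j [ 0.19 -0.12 -0.28  0.   -1.42  0.16]
```

View pics/l13.png

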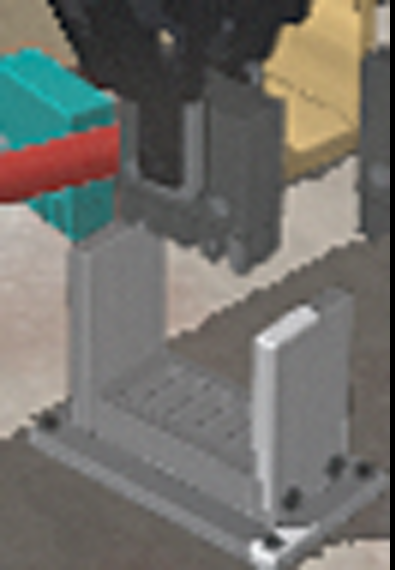

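View pics/l13b.png

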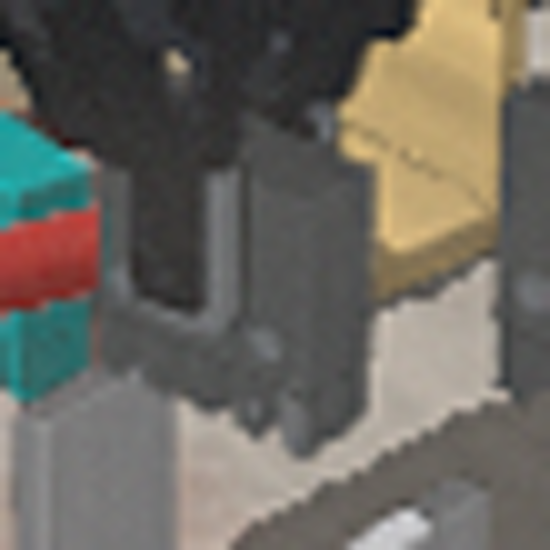

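```bash
cat > ed.py <<'E'
from h import *
def edge(c,xy,z0,z1,w=4,n=25):
    """subpixel column offset (meas-pred) of a vertical edge at world xy between heights z0..z1"""
    g=cv2.cvtColor(c["pixels"],cv2.COLOR_RGB2GRAY).astype(np.float32)
    offs=np.arange(-w,w+.01,.1); acc=[]
    for z in np.linspace(z0,z1,n):
        u,v=proj(c,[xy[0],xy[1],z])[0]
        pr=cv2.remap(g,(u+offs)[None].astype(np.float32),np.full((1,len(offs)),v,np.float32),cv2.INTER_LINEAR)[0]
        acc.append(pr)
    p=np.mean(acc,0); p=np.convolve(p,np.ones(7)/7,"same"); d=np.gradient(p,.1); d[:6]=0;d[-6:]=0
    k=[i for i in range(5,len(d)-5) if abs(d[i])==max(abs(d[i-5:i+6])) and abs(d[i])>2.5]
    return [(round(offs[i],1),round(float(d[i]),1)) for i in k]
def fr(c,yaw,p):
    a=np.radians(yaw); return np.array(c)+np.array([np.cos(a),np.sin(a)])*p[0]/1e3+np.array([-np.sin(a),np.cos(a)])*p[1]/1e3
E
python3 - <<'E'
from ed import *
s=load("side13.npz"); s0=load("side0.npz")
RC=[.523,-.1005];ry=19.8
for n,p in {"+y L":(-21,46),"+y M":(-21,36),"+y R":(21,36),"-y L":(-21,-36),"-y M":(-21,-46),"-y R":(21,-46)}.items():
    xy=fr(RC,ry,p); X=np.r_[xy,.06]; dep=(s["R"]@X+s["t"])[2]
    print("rack",n,proj(s,X).round(1),"mm/px",round(dep/f(s)*1000,2),"t13",edge(s,xy,.035,.072),"t0",edge(s0,xy,.035,.072))
CC=[.5232,-.1006];cy=19.85; b=.1393-.0446
for n,p,z in (("L -x+y",(-11,28),(.018,.03)),("front",(-11,-28),(.018,.045)),("R",(11,-28),(.018,.055))):
    xy=fr(CC,cy,p); print("comb",n,proj(s,np.r_[xy,b+.03]).round(1),edge(s,xy,b+z[0],b+z[1]))
E
```

```text
rack +y L [[299.1 264.9]] mm/px 2.07 t13 [(np.float64(1.3), -31.0), (np.float64(3.4), 6.4)] t0 [(np.float64(2.3), 12.4)]
rack +y M [[302.8 266.6]] mm/px 2.05 t13 [(np.float64(-2.3), -29.7), (np.float64(0.7), 8.8), (np.float64(1.7), -18.0)] t0 [(np.float64(-1.3), 12.7), (np.float64(1.7), -28.9)]
rack +y R [[316.  258.2]] mm/px 2.11 t13 [(np.float64(-1.5), -3.3), (np.float64(1.5), 27.1)] t0 [(np.float64(1.5), 23.2)]
rack -y L [[330.1 280.1]] mm/px 1.97 t13 [(np.float64(-2.3), -2.6), (np.float64(1.5), 39.0)] t0 [(np.float64(-3.4), 9.2), (np.float64(-0.5), -8.3), (np.float64(1.7), 14.4)]
rack -y M [[334. 282.]] mm/px 1.95 t13 [(np.float64(-2.5), 37.0), (np.float64(1.4), -32.9)] t0 [(np.float64(-2.3), 14.4), (np.float64(1.4), -29.2)]
rack -y R [[347.  272.6]] mm/px 2.02 t13 [(np.float64(0.7), -17.9), (np.float64(2.0), 3.9)] t0 [(np.float64(-1.3), -2.9), (np.float64(0.9), 24.0), (np.float64(2.8), -3.8)]
comb L -x+y [[308.9 238.8]] [(np.float64(-2.5), 2.9), (np.float64(1.6), 8.8), (np.float64(3.4), -37.0)]
comb front [[330.8 248.5]] [(np.float64(-3.2), -4.3), (np.float64(-0.3), -6.1), (np.float64(3.4), -2.8)]
comb R [[337.8 244. ]] [(np.float64(-3.4), -2.7), (np.float64(-0.7), 37.8), (np.float64(1.7), 3.7), (np.float64(2.7), -4.2)]
```

Run:
```python
from ed import *
s=load("side13.npz")
CC=[.5232,-.1006];cy=19.85; b=.1393-.0446
for p in((-11,28,18),(-11,28,0),(-10,27,3),(-10,-27,3),(-10,-27,0),(10,-27,3),(-11,11,30),(-11,-11,30),(-18,11,30),(-18,-11,30),(-11,-28,60),(11,-28,60)):
    xy=fr(CC,cy,p[:2]); print(p,((proj(s,np.r_[xy,b+p[2]/1e3])[0]+.5-[300,215])*10).round(0))
i=s["pixels"][225:265,303:343,::-1]; i=cv2.convertScaleAbs(i,alpha=1.8,beta=-20);cv2.imwrite("pics/l13c.png",cv2.resize(i,None,fx=15,fy=15,interpolation=cv2.INTER_NEAREST))
```

```text
(-11, 28, 18) [ 94. 295.]
(-11, 28, 0) [ 95. 371.]
(-10, 27, 3) [102. 358.]
(-10, -27, 3) [310. 454.]
(-10, -27, 0) [309. 467.]
(10, -27, 3) [373. 412.]
(-11, 11, 30) [159. 272.]
(-11, -11, 30) [245. 310.]
(-18, 11, 30) [136. 286.]
(-18, -11, 30) [222. 324.]
(-11, -28, 60) [315. 205.]
(11, -28, 60) [387. 161.]
```

View pics/l13c.png

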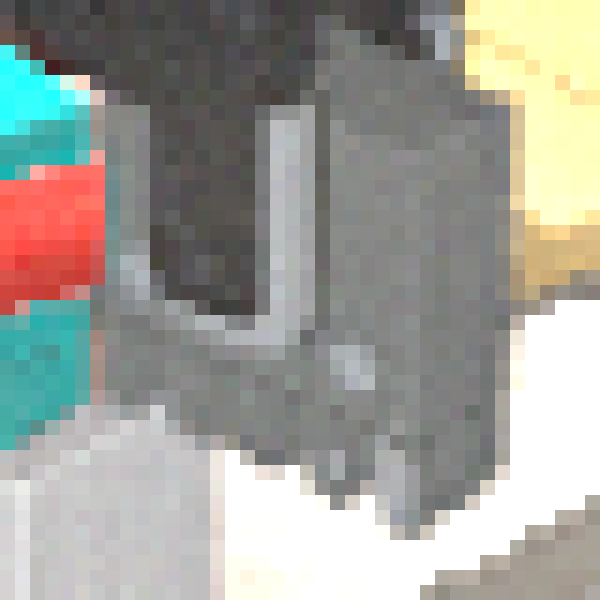

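Run:
```python
from ed import *
s=load("side13.npz");t=load("top0.npz");s0=load("side0.npz")
# refine dark-hole centroids
def cent(c,u,v,r=2.2):
    g=cv2.cvtColor(c["pixels"],cv2.COLOR_RGB2GRAY).astype(float)
    yy,xx=np.mgrid[0:400,0:640]; 
    for _ in range(5):
        m=(abs(xx-u)<=r)&(abs(yy-v)<=r); bg=np.percentile(g[m],80); w=np.clip(bg-10-g,0,None)*m; u,v=(w*xx).sum()/w.sum(),(w*yy).sum()/w.sum()
    return u,v
for z in(.005,.008,.01):
    T=[plane(t,cent(t,*p),z)[0,:2].round(4) for p in((379.8,249.5),(387.8,268.9))]
    S=[plane(s0,cent(s0,*p),z)[0,:2].round(4) for p in((297.5,285),(335,304.5),(349.8,292.8))]
    print(z,"top +yB,+yF",T,"side +yF,-yF,-yB",S, "side centre",((S[0]+S[2])/2).round(4))
# +y/-y cheek top in top view: strip edges
yaw=19.8;ctr=[.5225,-.101]
g=cv2.cvtColor(t["pixels"],cv2.COLOR_RGB2GRAY).astype(np.float32)
def prof(c,ctr,yaw,along,rng,z,off):
    # mean gray profile across direction
    offs=np.arange(-off,off+.01,.25);out=[]
    for d in offs:
        P=[np.r_[fr(ctr,yaw,(a,d) if along=='x' else (d,a)),z] for a in rng]
        uv=proj(c,P).astype(np.float32); out.append(cv2.remap(g,uv[:,:1],uv[:,1:],cv2.INTER_LINEAR).mean())
    return offs,np.array(out)
def edges(o,p):
    d=np.gradient(p,o); return [(float(o[i]),round(float(d[i]),1)) for i in range(3,len(d)-3) if abs(d[i])==max(abs(d[i-3:i+4])) and abs(d[i])>6]
print("y-edges +y cheek (exp 36,46)",edges(*prof(t,fr(ctr,yaw,(0,41)),yaw,'x',np.linspace(-14,14,15),.082,10)))
print("y-edges -y cheek (exp -46,-36)",edges(*prof(t,fr(ctr,yaw,(0,-41)),yaw,'x',np.linspace(-14,14,15),.082,10)))
print("x-edges -y cheek (exp +-21)",edges(*prof(t,fr(ctr,yaw,(0,-41)),yaw,'y',np.linspace(-3,3,5),.082,30)))
print("x-edges +y cheek",edges(*prof(t,fr(ctr,yaw,(0,41)),yaw,'y',np.linspace(-3,3,5),.082,30)))
print("slots x-edges at z.026",[edges(*prof(t,fr(ctr,yaw,(0,y)),yaw,'y',np.linspace(-2,2,5),.026,28)) for y in(-24,-12,0)])
```

```text
0.005 top +yB,+yF [array([ 0.5324, -0.0454]), array([ 0.4849, -0.0623])] side +yF,-yF,-yB [array([ 0.4877, -0.057 ]), array([ 0.5212, -0.1536]), array([ 0.5686, -0.1362])] side centre [ 0.5282 -0.0966]
0.008 top +yB,+yF [array([ 0.5321, -0.045 ]), array([ 0.4848, -0.0618])] side +yF,-yF,-yB [array([ 0.4858, -0.0607]), array([ 0.5191, -0.1568]), array([ 0.5663, -0.1395])] side centre [ 0.526  -0.1001]
0.01 top +yB,+yF [array([ 0.532 , -0.0446]), array([ 0.4847, -0.0615])] side +yF,-yF,-yB [array([ 0.4845, -0.0631]), array([ 0.5178, -0.1589]), array([ 0.5648, -0.1417])] side centre [ 0.5246 -0.1024]
y-edges +y cheek (exp 36,46) [(-4.75, 17.5), (4.5, -21.0), (5.75, -21.6)]
y-edges -y cheek (exp -46,-36) [(-4.0, 8.3), (5.0, -20.4)]
x-edges -y cheek (exp +-21) [(21.75, -17.7)]
x-edges +y cheek [(23.0, -17.4)]
slots x-edges at z.026 [[(-9.25, -18.9), (-1.25, 7.8), (14.25, 11.4), (22.5, -18.7)], [(-10.25, -18.6), (15.0, 14.0), (22.25, -17.9)], [(-10.5, -20.0), (15.0, 18.2), (22.25, -17.5)]]
```

The features now agree on a rack centre near (0.525, -0.1008), yaw about 19.7°:

| Feature | View | Rack centre |
|---|---|---|
| Base screw holes | top | (0.5254, -0.1010) |
| Base screw holes | side | (0.5253, -0.1013) |
| Slot and block edges | top | (0.5246, -0.100) |

The in-hand side comparison also shows the rack about 2–3 mm to the right. I'll shift and go down between the cheeks, stopping above the block.

Run:
```python
from h import *
from bench import get_obs
o=get_obs();st(o)
goto(o,[.5251,-.1011,.0766],199.7)
```

```text
t 12.2 grasp [ 0.5232 -0.1006  0.1393] jaw az -160.15 tilt [-0.0013 -0.0003] F [ 0.51 -0.57 -1.42] T [-0.01  0.05  0.01] w 0.0213 j [ 0.19 -0.12 -0.28  0.   -1.42  0.16]
shift mm [62.7 -1.4 -1.1] rot [ 0.003  0.    -0.001] | dist 63.0 deg 0.2
```

Request:
carry_out(deltas=[0.9,0,-1.4,-1.1,0.003,0,-0.001,0.9,15,-1.4,-1.1,0.003,0,-0.001,0.9,32,-1.4,-1.1,0.003,0,-0.001,0.9,48,-1.4,-1.1,0.003,0,-0.001,0.9,61,-1.4,-1.1,0.003,0,-0.001])

```text
clock: 12.7
tcp_pos: [0.5248, -0.1012, 0.2312]
tool_rot: [-0.578, 0.408, 0.579, 0.407]
wrist_force: [0.7, 0.4, -1.6]
grip_width: 0.021
```

Run:
```python
from look import *
o=snap("14",None,(290,225,355,310))
goto(o,[.5251,-.1011,.0706],199.7)
c=load("side14.npz")
i=c["pixels"][240:300,295:350,::-1]; i=cv2.convertScaleAbs(i,alpha=1.5,beta=-10);cv2.imwrite("pics/l14b.png",cv2.resize(i,None,fx=10,fy=10,interpolation=cv2.INTER_CUBIC))
```

```text
side k 6
t 12.75 grasp [ 0.5235 -0.101   0.0742] jaw az -160.35 tilt [-0.0047  0.0006] F [-0.74  0.2  -3.59] T [ 0.07  0.17 -0.01] w 0.0211 j [ 0.19 -0.08 -0.36 -0.   -1.3   0.16]
shift mm [ 3.6 -0.9 -0.4] rot [-0.001  0.002 -0.004] | dist 4.0 deg 0.3
```

View pics/l14b.png

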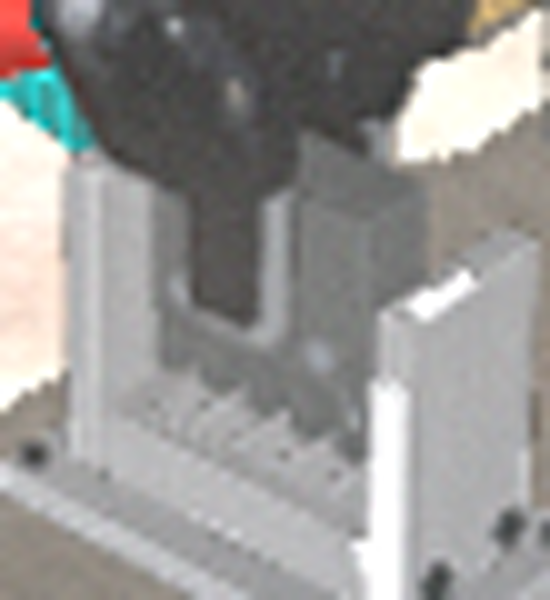

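The comb is between the cheeks (edges at crop columns 160 and 420; cheeks at 100 and 380), with its teeth just over the slots at rows 370–450. Now I'll feel my way down.

Request:
carry_out(deltas=[0.9,1,-0.9,-0.4,-0.001,0.002,-0.004,0.9,2.5,-0.9,-0.4,-0.001,0.002,-0.004,0.9,4,-0.9,-0.4,-0.001,0.002,-0.004,0.9,5,-0.9,-0.4,-0.001,0.002,-0.004,0.9,6,-0.9,-0.4,-0.001,0.002,-0.004])

```text
clock: 13.25
tcp_pos: [0.5253, -0.1011, 0.2234]
tool_rot: [0.578, -0.407, -0.578, -0.407]
wrist_force: [0.1, 0.5, -1.8]
grip_width: 0.0211
```

Run:
```python
from h import *
from bench import get_obs
o=get_obs();st(o)
goto(o,[.5251,-.1011,.0646],199.7)
```

```text
t 13.25 grasp [ 0.5254 -0.1011  0.0687] jaw az -160.29 tilt [0.0006 0.0002] F [ 0.11  0.54 -1.75] T [ 0.   -0.01 -0.  ] w 0.0211 j [ 0.19 -0.08 -0.37 -0.   -1.28  0.16]
shift mm [4.1 0.2 0.1] rot [ 0.    -0.     0.001] | dist 4.0 deg 0.0
```

The tips are at 24 mm, below the block top, with no contact. Continuing slowly.

Request:
carry_out(deltas=[0.9,1,0.2,0.1,0,0,0,0.9,2,0.2,0.1,0,0,0,0.9,3,0.2,0.1,0,0,0,0.9,4,0.2,0.1,0,0,0,0.9,5,0.2,0.1,0,0,0])

```text
clock: 13.75
tcp_pos: [0.5251, -0.1011, 0.2183]
tool_rot: [0.578, -0.407, -0.578, -0.407]
wrist_force: [0.9, -1.1, -0.5]
grip_width: 0.0213
```

Run:
```python
from look import *
o=snap("15",None,(290,225,355,310))
c=load("side15.npz")
i=c["pixels"][240:300,295:350,::-1]; i=cv2.convertScaleAbs(i,alpha=1.5,beta=-10);cv2.imwrite("pics/l15b.png",cv2.resize(i,None,fx=10,fy=10,interpolation=cv2.INTER_CUBIC))
```

```text
side k 6
t 13.8 grasp [ 0.525  -0.101   0.0634] jaw az -160.29 tilt [0.0003 0.0002] F [-0.39 -0.02 -0.9 ] T [-0.02 -0.02  0.02] w 0.0213 j [ 0.19 -0.08 -0.37 -0.   -1.27  0.16]
```

View pics/l15b.png

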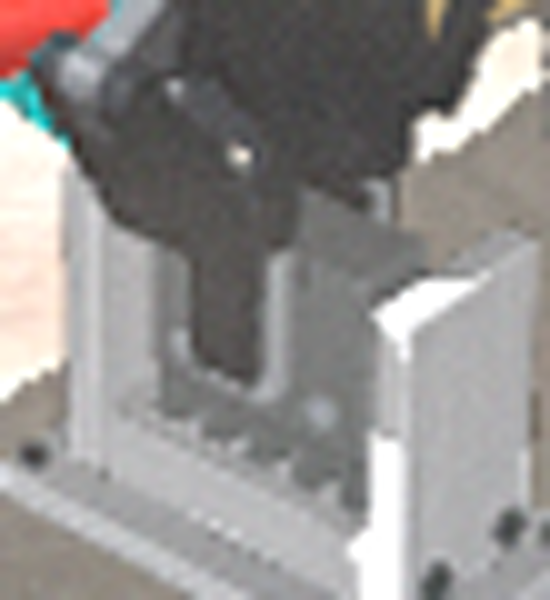

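The teeth are 7 mm into their slots with no side load (crop row ~480). Lowering the remaining 9 mm.

Request:
carry_out(deltas=[0.9,1.5,0,0,0,0,0,0.9,3,0,0,0,0,0,0.9,4.5,0,0,0,0,0,0.9,6,0,0,0,0,0,0.9,7.2,0,0,0,0,0])

```text
clock: 14.3
tcp_pos: [0.525, -0.1011, 0.2107]
tool_rot: [0.578, -0.407, -0.578, -0.407]
wrist_force: [0.1, 0.1, -1.1]
grip_width: 0.0212
```

Request:
carry_out(deltas=[0.9,0.7,0,0,0,0,0,0.9,1.2,0,0,0,0,0,0.9,1.7,0,0,0,0,0,0.9,2.2,0,0,0,0,0,0.9,2.4,0,0,0,0,0])

```text
clock: 14.8
tcp_pos: [0.5251, -0.1011, 0.2094]
tool_rot: [0.579, -0.407, -0.578, -0.407]
wrist_force: [-3.8, 0.7, 6.7]
grip_width: 0.0212
```

Run:
```python
from look import *
o=snap("16",None,(290,225,355,310))
c=load("side16.npz")
i=c["pixels"][240:300,295:350,::-1]; i=cv2.convertScaleAbs(i,alpha=1.5,beta=-10);cv2.imwrite("pics/l16b.png",cv2.resize(i,None,fx=10,fy=10,interpolation=cv2.INTER_CUBIC))
```

```text
side k 6
t 14.85 grasp [ 0.5252 -0.1012  0.0547] jaw az -160.28 tilt [ 0.0008 -0.0002] F [-3.62  0.93  6.72] T [ 0.48  1.31 -0.02] w 0.0212 j [ 0.19 -0.07 -0.38  0.   -1.26  0.16]
```

View pics/l16b.png

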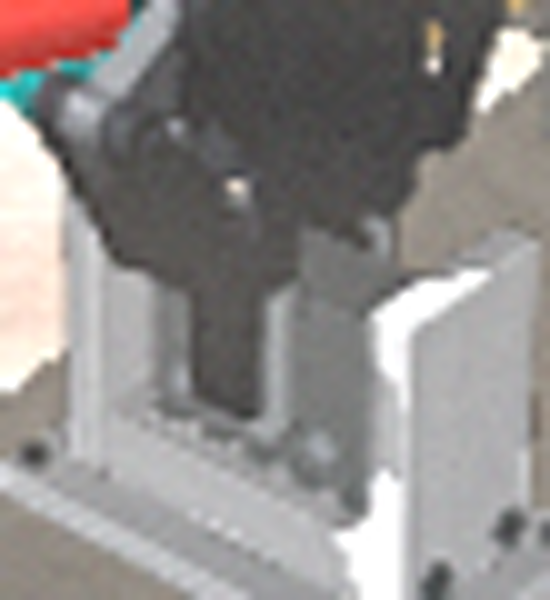

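Contact at 6.7 N with the grasp at 54.7 mm, exactly the expected home height (54.6). Releasing gently.

Request:
carry_out(deltas=[0.9,0.3,0,0,0,0,0,0.72,0.3,0,0,0,0,0,0.65,0.3,0,0,0,0,0,0.55,0.3,0,0,0,0,0,0.45,0.3,0,0,0,0,0])

```text
clock: 15.35
tcp_pos: [0.5251, -0.1011, 0.209]
tool_rot: [0.578, -0.407, -0.578, -0.407]
wrist_force: [0.2, -0.3, 0.5]
grip_width: 0.0466
```

Request:
carry_out(deltas=[0.45,-8,0,0,0,0,0,0.45,-30,0,0,0,0,0,0.45,-70,0,0,0,0,0,0.45,-115,0,0,0,0,0,0.45,-150,0,0,0,0,0])

```text
clock: 15.85
tcp_pos: [0.5248, -0.1013, 0.3627]
tool_rot: [0.579, -0.406, -0.577, -0.407]
wrist_force: [0.9, -0.2, 0.5]
grip_width: 0.047
```

Run:
```python
from look import *
o=snap("17",None,(290,225,355,310))
goto(o,[.45,.25,.25],180)
c=load("side17.npz")
i=c["pixels"][240:300,295:350,::-1]; i=cv2.convertScaleAbs(i,alpha=1.5,beta=-10);cv2.imwrite("pics/l17b.png",cv2.resize(i,None,fx=10,fy=10,interpolation=cv2.INTER_CUBIC))
```

```text
side k 6
t 15.9 grasp [ 0.5272 -0.1021  0.2146] jaw az -160.27 tilt [ 0.0123 -0.0021] F [-1.26 -0.54  5.61] T [-0.12 -0.07  0.02] w 0.0469 j [ 0.19 -0.14 -0.16  0.   -1.54  0.16]
shift mm [-37.1 -48.2 356.3] rot [ 0.344 -0.004  0.012] | dist 361.0 deg 19.7
```

View pics/l17b.png

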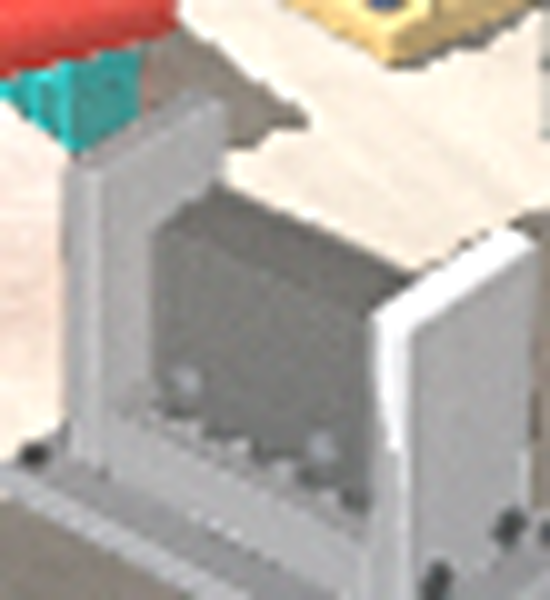

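The comb sits in the rack, upright, with its body on the block (side crop, body bottom along (160,410)–(370,510)). I'll clear the arm and check from the top.

Request:
carry_out(deltas=[0.45,-8,-8,45,0.05,0,0.012,0.45,-16,-16,92,0.12,0,0.012,0.45,-24,-24,140,0.2,0,0.012,0.45,-30,-32,188,0.25,0,0.012,0.45,-37,-40,236,0.344,0,0.012])

```text
clock: 16.4
tcp_pos: [0.482, 0.1356, 0.4062]
tool_rot: [-0.501, 0.501, 0.498, 0.5]
wrist_force: [1.4, 0.1, -0.0]
grip_width: 0.0469
```

Run:
```python
from look import *
o=snap("18",(372,225,437,280),(290,225,355,310))
i=load("top18.npz")["pixels"][228:278,372:437,::-1];cv2.imwrite("pics/l18b.png",cv2.resize(i,None,fx=11,fy=11,interpolation=cv2.INTER_NEAREST))
cv2.imwrite("pics/t18.png",load("top18.npz")["pixels"][:,:,::-1])
cv2.imwrite("pics/s18.png",load("side18.npz")["pixels"][:,:,::-1])
```

```text
top k 6
side k 6
t 16.5 grasp [0.4821 0.1379 0.2516] jaw az -179.83 tilt [ 0.0018 -0.0024] F [-0.49 -1.05 -0.02] T [-0.02  0.03 -0.03] w 0.0469 j [ 0.68 -0.23 -0.16  0.   -1.64 -0.68]
```

View pics/l18.png

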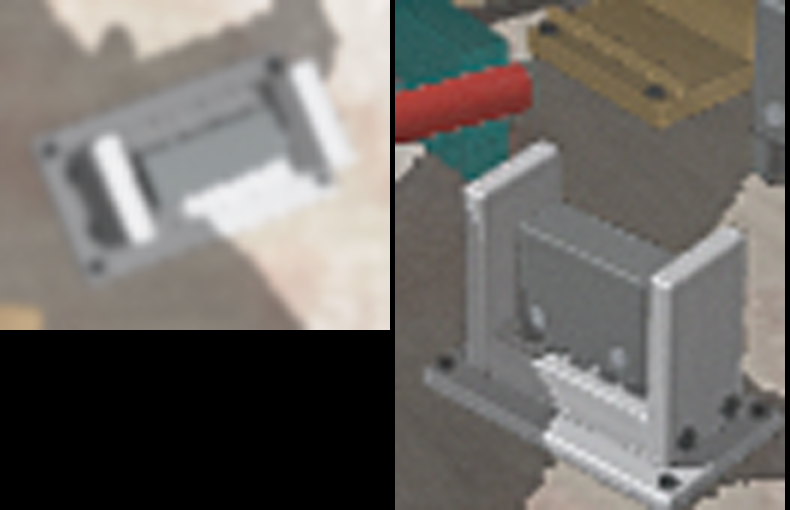

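View pics/t18.png

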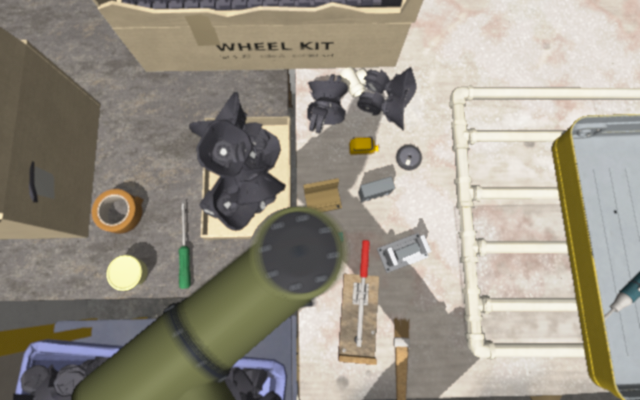

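View pics/s18.png

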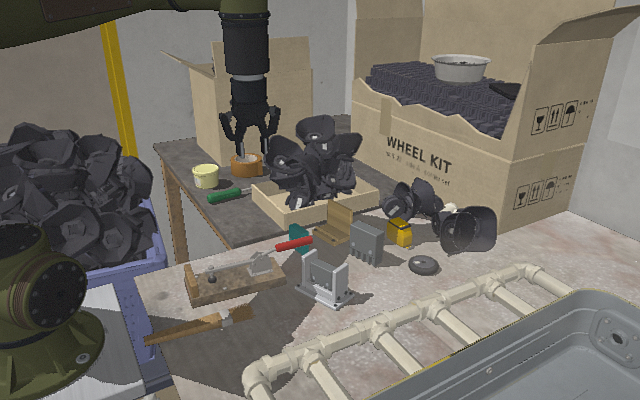

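The comb sits centred and level between the cheeks (side (321,265), top (404,251)). The wheel, tape, screwdriver and decoys look unmoved. One numeric height check before handing in.

Run:
```python
from ed import *
s=load("side18.npz");g=cv2.cvtColor(s["pixels"],cv2.COLOR_RGB2GRAY).astype(np.float32)
# rows of the front top edge (bright bevel) at several y, converted to height
for y in(-12,0,12):
    xy=fr([.5252,-.1012],19.7,(-11,y)); u,v=proj(s,np.r_[xy,.070])[0]; v1=proj(s,np.r_[xy,.071])[0,1]
    col=cv2.remap(g,np.full((1,81),u,np.float32),(v+np.arange(-4,4.05,.1))[None].astype(np.float32),cv2.INTER_LINEAR)[0]
    k=np.arange(-4,4.05,.1)[col.argmax()]; print("y",y,"edge row off",round(k,1),"-> height err mm",round(k/(v1-v),1))
a=load("side0.npz")["pixels"].astype(int);b=s["pixels"].astype(int)
from bench import close_job,get_obs
o=get_obs();print(o["clock"],o["qvel"].round(3))
```

```text
y -12 edge row off 0.0 -> height err mm -0.0
y 0 edge row off 0.2 -> height err mm -0.5
y 12 edge row off 0.4 -> height err mm -1.0
16.5 [-0.081 -0.001 -0.019  0.013 -0.006  0.173]
```

The top edge is within 1 mm of the home height and level, so I'm handing in. First, one short call lets the arm settle.

Request:
carry_out(deltas=[0.45,0,0,0,0,0,0,0.45,0,0,0,0,0,0,0.45,0,0,0,0,0,0,0.45,0,0,0,0,0,0,0.45,0,0,0,0,0,0])

```text
clock: 17.0
tcp_pos: [0.482, 0.1375, 0.4062]
tool_rot: [0.501, -0.5, -0.499, -0.499]
wrist_force: [-0.2, -0.8, -0.2]
grip_width: 0.0471
```

```bash
python3 -c "
from bench import close_job
print(close_job())"
```

```text
the job is handed in; nothing more can be done
None
```

The comb is in the rack and the job was handed in at about 17 s of the 62 s. I lifted the small grey comb from the plywood stand by its ends, stood it on its teeth on the dark side bench and let go. I then took it again across its broad faces, lowered it between the cheeks into the slots, released it and backed the arm away.

**Seating:** firm contact (6.7 N) came with the grasp 54.7 mm above the bench, against 54.6 mm expected for fully home. After release, the comb's top edge in the side view was 0 to 1 mm below its nominal home height along its length. It looks upright and centred in both views.

**Bystanders:** the wheel, tape measure and screwdriver look unmoved in the last pictures. I checked them by eye only.

**Disagreements:** my first top-view position for the rack was 2–3 mm off the side view. The base holes and slot edges settled it before insertion, and the teeth went in with no side load. The side view also read the standing comb about 4 mm off the gripper's position; I used the top view and gripper there.

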